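# Fold back the spares-case lid and scan its stock label

## Task

Fold the blue spares case's stiff lid back until it stands open at 130 degrees, in line with the yellow arm on the end of the case. Then pick up the yellow hand scanner, point its red window at the middle of the bar-code label inside the lid, squarely and from about 10 cm away, and hold it dead still there for two seconds. Lay the scanner back on the middle of its green mat, orange button up, leaving the lid at its angle and not disturbing the loose spares standing around.

Things in the scene. Friction and masses are not known exactly. Their poses are not given: they have to be found in the camera images.
- case: Blue open-topped steel case, bolted down, 180 (x) x 140 (y) x 75 mm high; origin at the centre of its underside, z up. Its lid's hinge axis runs along the case's x through (0, 70, 75) mm, the +y rim. On the +x end, 6 mm outside the wall, a thin steel arc (radius 85 mm about the hinge) and a yellow arm 135 mm long show where the lid's inner face lies at 130 degrees open
- lid (a joint): Opening angle of the lid, rad: 0 closed, 1.571 upright, 2.269 the wanted 130 degrees (leaning 40 degrees past upright, away from the case), stop at 2.6. Stiff hinge: it stays where left; 5 to 8 N at the free edge move it. Blue plate, 180 mm along the hinge, 140 mm from hinge to free edge, 10 mm thick (inner face through the hinge axis). The free edge is bare and can be pinched across the thickness
- lid_edge (a point): Middle of the lid's free edge, mid-thickness. Axes of the lid: x along the hinge (as the case's x), y from the free edge towards the hinge, z out of the lid's outer face
- label (a point): Centre of the white bar-code label (84 mm along the hinge x 54 mm) on the lid's inner face, 70 mm from the hinge. Axes of the lid as for lid_edge: the label faces along -z
- scanner: Bar-code scanner lying flat on the mat, 150 mm long (x), about 0.2 kg: yellow grip (x -75 to 35 mm) 44 mm wide (y), 32 mm high; black head (x 29 to 75 mm) 56 mm wide, 36 mm high. Origin on its underside, below the middle of its length; x points out of the red window, z up through the orange button
- window (a point): Centre of the scanner's red window: 75 mm ahead of the scanner's origin and 18 mm above its underside; axes as the scanner's, it looks along +x
- mat: Green mat fixed to the bench, 180 (x) x 100 (y) x 3 mm; origin at the centre of its underside. The scanner belongs on its middle, nose either way along x
- wheel_a: Loose grey cast-iron valve handwheel lying flat, 120 mm across, 26 mm high; origin under its centre. Leave alone
- wheel_b: Loose grey cast-iron valve handwheel lying flat, 138 mm across, 26 mm high; origin under its centre. Leave alone
- impeller: Loose bronze pump impeller lying flat, 116 mm across, 45 mm high; origin under its centre. Leave alone
- grease_cup: Loose squat brass grease cup, 68 mm across, 72 mm high; origin under its centre. Leave alone
- oil_bottle: Loose grey oil bottle with a red cap, 68 mm across, 190 mm high; origin under its centre. Leave alone
- flange: Loose steel flange ring lying flat, 110 mm across, hole 52 mm, 16 mm high; origin under its centre. Leave alone
Things that resemble listed ones, but are neither listed nor needed, are in the scene too. Of the things that look like the mat, the middle-sized one is meant.

How it is judged:
By the outcome, as a careful person would: the job done as asked, in the order asked, and still so for the second after the job is handed in, with the robot touching nothing.
It also fails if it takes over 70 s, if anything falls off the work surface, if the arm or the gripper's body presses on something with over 40 N, if the wrist force passes 120 N, or if a joint passes its speed limit or range.

## Robot

A 6-joint arm with a two-finger parallel gripper is mounted at the origin on the work surface. World frame = base frame: x ahead of the robot, y to its left, z up, the work surface at z = 0. Lengths are in m, angles in rad, forces in N, time in s.
With the tool pointing down it reaches from about 0.35 to 0.925 m from the base axis. Payload 6.4 kg.
Tool frame: the origin (TCP) lies midway between the tips of the shut fingers; the grasp point (between the pads) lies 19 mm behind it (manip.grip_depth is the distance from the TCP to the grasp point, in m); y points along the fingers, z is the direction in which the jaws open and shut, and the axes are right-handed (so a half turn about y gives the same grasp; the last joint's range is limited). The gripper opens to 94 mm and grips with 3 to 60 N. Pads are 16 mm wide; open, the fingers measure 119 mm over their backs; the gripper's body (75 mm by 177 mm) begins 78 mm behind the grasp point.
Start: joints at [0.943, 0.245, 1.558, -0, 1.339, -0.174], TCP at [0.285, 0.584, 0.205] pointing down, gripper open.
Joint ranges: [-3.13, 3.13], [-1.02, 2.26], [0.13, 2.54], [-0.95, 4.09], [0.21, 2.88], [-2.74, 2.74]. Speed limits (rad/s): [2.57, 2.57, 3.14, 3.14, 3.14, 3.14].

## Interface

Orientations are given as a unit quaternion [x, y, z, w].
In Python, from workcell import observe, viewer, close_job, manip gives the robot as it stands.
- The arm moves only by the tool send_rows, never from a script. Its argument "plan" is a list that holds one entry, the list of rows, each a list of 5 numbers: the shift along the world's x, y, z in units of 25 mm (1.0 is 25 mm), then the turn about the world's z in units of 5 degrees (1.0 is 5 degrees), then the opening in per cent of the stroke, from 0 (shut) to 100 (fully open). A call has 1 to 8 rows; each row shifts and turns the pose as measured when the row begins; what a row does not reach is not made up. A row lasts 1/12 s, in which the tool goes at most 41.7 mm and 7.16 degrees, less where a joint would pass 70% of its speed; a pose out of reach is approached as far as the arm can. A call is refused whole if a number of a shift passes 1 or a number of a turn 1, either way. A call with a gripper value outside its range is refused whole. The fingers move at their own pace and stop on an object; the grip force is fixed at half the most. Time passes only in rows, so rows that do not move let the fingers close. It gives the time, the measured TCP pose, the force and the opening at its end, in the units of the state.
- observe(): the state, without advancing time (a new reading comes with each control period).
- viewer.get_image(name): name is "scene" or "side" or "wrist"; returns (picture, depth): 384x512x3 uint8, red, green, blue; 384x512 float32, m along the optical axis (not along the pixel's ray), 0 where there is no reading.
- viewer.camera_params(name): a dict with "intrinsics" (3x3 intrinsics, pixels), "view" (4x4, takes a point from world to camera coordinates). Camera axes: x right, y up, looking along -z (the intrinsics and any distortion apply to the point x, -y, -z); pixel columns grow to the right and rows downward; lengths in m; the calibration is good to about 2 mm. A picture is of the moment at which its call begins: read the wrist's pose just before it. camera_params takes no time and is no camera call; for the wrist camera it gives the pose at the moment of the call.
- close_job(): hands the job in, once; it reports no verdict.
The state is a dict: "time": time; "qpos": joint angles; "qvel": joint speeds; "joint_efforts": joint torques, N m; "tool_pos": TCP position; "ee_rot": TCP orientation; "ft_force": force on the tool from outside, world axes, zero at the start; "ft_torque": the same for the moment, N m; "finger_gap": finger opening in m.
Only numpy, scipy, OpenCV 4.12 (cv2) and the standard library are available. Lean on these libraries where they do the work, as an engineer would, in place of code of your own. Each camera call takes 0.05 s, during which the arm holds its last target.

## Working session

There is one attempt and no reset: what is moved stays moved. The work goes in short steps, Python scripts to look and compute and a tool call to move; the robot and the scene stay as the last step left them, time stands still between calls to the robot, and variables do not carry over. Pictures are saved under pics/ and viewed, and the job is handed in when it is done.

Besides the shell and the picture viewer there is one more tool, called after "Request:" by a JSON object that holds its "op" and its "data". send_rows: Moves the arm, as the interface text tells. Its arguments: {"type":"object","properties":{"plan":{"type":"array","items":{"type":"array","items":{"type":"array","items":{"type":"number"}}}}},"required":["plan"]}

```bash
ls -la; mkdir -p pics; cat > h.py <<'E'
import numpy as np, cv2
from workcell import observe, viewer, close_job, manip
def shot(n,fn):
    P=viewer.camera_params(n); im,d=viewer.get_image(n)
    cv2.imwrite(f'pics/{fn}.png',cv2.cvtColor(im,cv2.COLOR_RGB2BGR)); np.savez(f'pics/{fn}.npz',im=im,d=d,K=P['intrinsics'],V=P['view'],**{k:np.array(v) for k,v in P.items() if k not in('intrinsics','view')})
    return im,d,P
def cloud(fn):
    z=np.load(f'pics/{fn}.npz'); d=z['d'];K=z['K'];V=z['V']
    v,u=np.mgrid[:d.shape[0],:d.shape[1]]
    X=(u-K[0,2])/K[0,0]*d; Y=(v-K[1,2])/K[1,1]*d
    pc=np.stack([X,-Y,-d,np.ones_like(d)],-1)
    W=pc@np.linalg.inv(V).T
    W=W[...,:3].copy(); W[d<=0]=np.nan
    return z['im'],W
E
python3 - <<'E'
from h import *
s=observe(); print(s)
print([ (a,getattr(manip,a)) for a in dir(manip) if a[0]!='_'])
for n in('scene','side','wrist'):
    im,d,P=shot(n,n+'0'); print(n,P)
E
```

```text
total 12
drwxr-xr-x  3 agent agent 4096 Dec  6 04:35 .
drwxr-xr-x 23 root  root  4096 Dec  6 04:35 ..
drwxr-xr-x  2 agent agent 4096 Dec  6 04:35 pics
{'time': 0.0, 'qpos': array([ 9.42871649e-01,  2.45807667e-01,  1.55897513e+00, -2.41147057e-05,
        1.33870674e+00, -1.74094129e-01]), 'qvel': array([-1.19678568e-03, -6.58170573e-04, -7.67769927e-04, -2.02335070e-03,
        2.43129316e-05,  5.49605345e-04]), 'joint_efforts': array([ 8.54767986e-04, -4.15838921e+01, -3.14599800e+01,  6.85586594e-02,
        3.33513797e-02, -1.20166164e-04]), 'tool_pos': array([0.2846123 , 0.58371914, 0.20437037]), 'ee_rot': array([ 0.68960092, -0.15933206,  0.15882376, -0.68835956]), 'ft_force': array([-0.20533317, -0.16043049, -0.87923259]), 'ft_torque': array([-0.02423907, -0.01072781, -0.00118091]), 'finger_gap': 0.09412484511410313}
[('PlanningError', <class 'workcell.PlanningError'>), ('grip_depth', 0.0188)]
scene {'intrinsics': array([[370.11677742,   0.        , 254.10074628],
       [  0.        , 370.11677742, 195.25865331],
       [  0.        ,   0.        ,   1.        ]]), 'view': ar
[... 402 characters left out ...]
  1.        ]]), 'view': array([[ 0.93535118, -0.35332677, -0.01668438, -0.48515544],
       [ 0.23943276,  0.59771338,  0.76512134, -0.15871978],
       [-0.26036538, -0.71965194,  0.64366992, -0.98141322],
       [ 0.        ,  0.        ,  0.        ,  1.        ]])}
wrist {'intrinsics': array([[335.97483828,   0.        , 253.75400127],
       [  0.        , 335.97483828, 191.00043462],
       [  0.        ,   0.        ,   1.        ]]), 'view': array([[ 0.43886112,  0.89855366, -0.00149813, -0.64837205],
       [-0.8665491 ,  0.42278763, -0.26522307,  0.02778147],
       [-0.23768377,  0.1176943 ,  0.96418592, -0.3929066 ],
       [ 0.        ,  0.        ,  0.        ,  1.        ]])}
```

View pics/scene0.png

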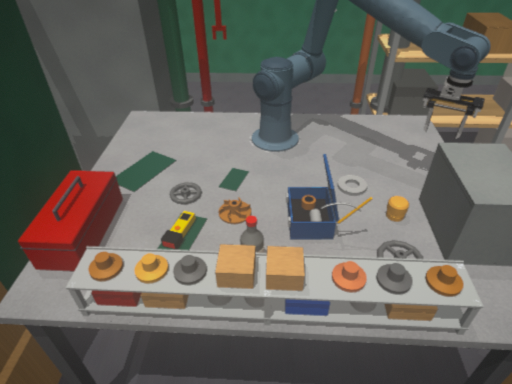

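View pics/side0.png

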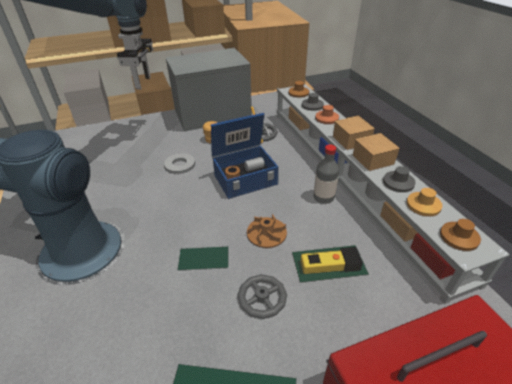

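View pics/wrist0.png

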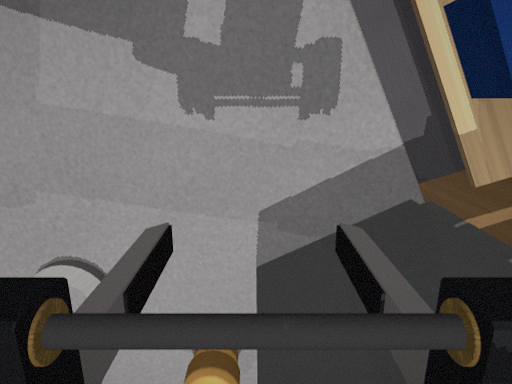

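```bash
cat > seg.py <<'E'
from h import *
import sys
tag=sys.argv[1]
for n in('scene','side'):
    im,W=cloud(n+tag)
    hsv=cv2.cvtColor(im,cv2.COLOR_RGB2HSV).astype(int)
    H,S,V=hsv[...,0],hsv[...,1],hsv[...,2]
    ok=~np.isnan(W[...,0])
    masks={'yellow':(H>22)&(H<34)&(S>180)&(V>120),'green':(H>65)&(H<95)&(S>80)&(V<110),'blue':(H>100)&(H<125)&(S>130),
     'bronze':(H>5)&(H<21)&(S>120),'red':((H<5)|(H>175))&(S>150)}
    for k,m in masks.items():
        nl,lab,st,ce=cv2.connectedComponentsWithStats((m&ok).astype(np.uint8))
        for i in range(1,nl):
            if st[i,4]<40: continue
            p=W[lab==i]
            c=np.median(p,0)
            if not(-.1<c[2]<.4 and 0.1<c[0]<1.2): continue
            r=cv2.minAreaRect((p[:,:2]*1000).astype(np.float32))
            print(n,k,st[i,:2],st[i,4],'med',np.round(c,3),'z',np.round(np.percentile(p[:,2],[2,98]),3),'rect',[np.round(a,1) for a in r])
E
python3 seg.py 0
python3 -c "
from h import *
for n in('scene0','side0'):
    im=cv2.imread(f'pics/{n}.png'); 
    c=im[140:260,120:440] if n[1]=='c' else im[100:300,170:400]
    cv2.imwrite(f'pics/{n}z.png',cv2.resize(c,None,fx=2.5,fy=2.5,interpolation=cv2.INTER_CUBIC))
"
```

```text
scene yellow [171 211] 184 med [ 0.602 -0.291  0.035] z [0.031 0.038] rect [array([ 592.8, -293.1]), array([42.7, 99.8]), np.float64(75.1)]
scene green [117 152] 1004 med [ 0.276 -0.528  0.004] z [0.    0.008] rect [array([ 269. , -524.4]), array([130.2, 238.7]), np.float64(63.8)]
scene green [221 169] 285 med [ 0.312 -0.154  0.002] z [-0.002  0.006] rect [array([ 310.2, -153.9]), array([ 63.3, 121.8]), np.float64(71.4)]
scene green [190 218] 70 med [ 0.573 -0.248  0.002] z [-0.001  0.006] rect [array([ 579.5, -249. ]), array([23.6, 80.3]), np.float64(81.2)]
scene bronze [302 196] 102 med [0.502 0.123 0.053] z [0.034 0.058] rect [array([479.6, 126.2]), array([44.4, 64.8]), np.float64(85.2)]
scene bronze [338 197] 93 med [0.622 0.251 0.132] z [-0.001  0.179] rect [array([520.9, 284.1]), array([ 76.9, 251.2]), np.float64(70.1)]
scene bronze [387 196] 408 med [0.515 0.417 0.059] z [0.007 0.072] rect [array([464.3, 416. ]), array([136.7,  60.2]), np.float64(8.5)]
scene bronze [219 199] 539 med [ 0.521 -0.128  0.014] z [0.006 0.046] rect [array([ 510.9, -128.4]), array([102.3, 110.3]), np
[... 2757 characters left out ...]
p.float64(88.4)]
side bronze [441 219] 871 med [ 0.856 -0.43   0.142] z [0.133 0.172] rect [array([ 863.8, -424.1]), array([74.8, 79.5]), np.float64(28.3)]
side red [325 145] 76 med [ 0.73  -0.058  0.187] z [0.13 0.19] rect [array([775.8,  22. ]), array([206.9,  25.5]), np.float64(60.4)]
side red [417 234] 98 med [ 0.822 -0.407  0.085] z [0.079 0.088] rect [array([ 822.7, -404.3]), array([104.8,   7.6]), np.float64(89.9)]
side red [439 268] 54 med [ 0.829 -0.456  0.057] z [0.045 0.075] rect [array([ 833.5, -454.9]), array([11.5, 29.8]), np.float64(66.0)]
side red [331 296] 10091 med [ 0.636 -0.605  0.128] z [0.125 0.13 ] rect [array([ 617.9, -627.5]), array([148.4, 336.9]), np.float64(89.9)]
```

View pics/scene0z.png

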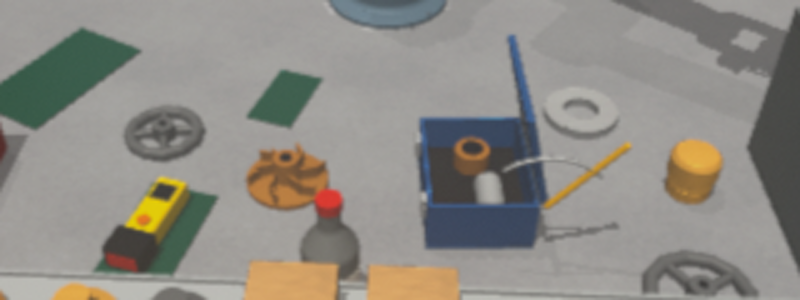

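View pics/side0z.png

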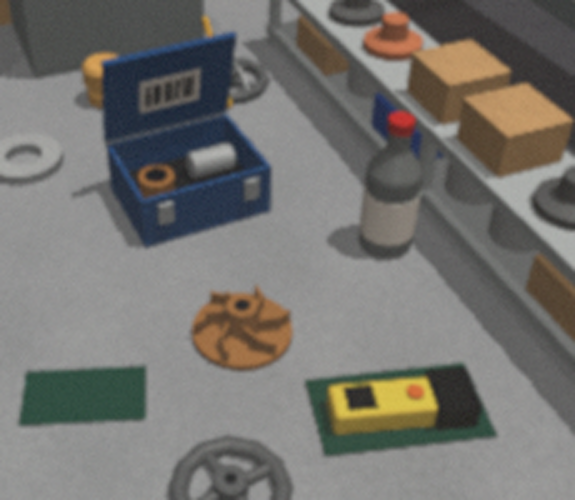

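```bash
cat > fit.py <<'E'
from h import *
def lid(fn,case_yaw=None):
    im,W=cloud(fn)
    m=(W[...,0]>.44)&(W[...,0]<.6)&(W[...,1]>.12)&(W[...,1]<.28)&(W[...,2]>.095)&(W[...,2]<.21)
    P=W[m]
    for it in range(4):
        c=np.mean(P,0);u,s,vt=np.linalg.svd(P-c,full_matrices=False);n=vt[2]
        r=(P-c)@n; k=abs(r)<max(2*np.std(r),.002); P=P[k]
    if n[1]>0:n=-n
    print(fn,len(P),'lid c',c.round(4),'n',n.round(4),'angle',np.degrees(np.arctan2(n[2],-n[1]))+90,'yaw of n',np.degrees(np.arctan2(n[0],-n[1])),'rms',np.std((P-c)@n))
    print('   y on plane at x=.52, z=.075:',c[1]-(n[0]*(.52-c[0])+n[2]*(.075-c[2]))/n[1])
    return c,n
E
python3 - <<'E'
from fit import *
for t in('side0','scene0'): lid(t)
for t in('side0','scene0'):
    im,W=cloud(t)
    hsv=cv2.cvtColor(im,cv2.COLOR_RGB2HSV).astype(int)
    bl=(hsv[...,0]>98)&(hsv[...,0]<130)&(hsv[...,1]>100)
    m=bl&(W[...,2]>.070)&(W[...,2]<.080)&(W[...,0]>.4)&(W[...,0]<.65)&(W[...,1]>-.05)&(W[...,1]<.25)
    P=W[m]; print(t,m.sum(),cv2.minAreaRect((P[:,:2]*1000).astype(np.float32)))
    # scanner: above mat
    m=(W[...,2]>.024)&(W[...,2]<.05)&(W[...,0]>.5)&(W[...,0]<.76)&(W[...,1]>-.4)&(W[...,1]<-.2)
    P=W[m];print('scanner',m.sum(),cv2.minAreaRect((P[:,:2]*1000).astype(np.float32)),P[:,2].max())
    g=(hsv[...,0]>60)&(hsv[...,0]<100)&(hsv[...,1]>80)&(W[...,2]<.012)&(W[...,0]>.48)&(W[...,0]<.76)&(W[...,1]>-.42)&(W[...,1]<-.18)
    v,u=np.where(g); print(g.sum(),[W[g][i].round(3) for i in (np.argmin(u),np.argmax(u),np.argmin(v),np.argmax(v))])
    print('mat',cv2.minAreaRect((W[g][:,:2]*1000).astype(np.float32)))
E
```

```text
side0 1100 lid c [0.5182 0.1762 0.1553] n [ 0.0494 -0.972  -0.2299] angle 76.6951012188653 yaw of n 2.909696631936333 rms 0.001143985477578485
   y on plane at x=.52, z=.075: 0.19530774435581244
scene0 68 lid c [0.5313 0.1772 0.1656] n [ 0.051  -0.9729 -0.2256] angle 76.94665343401428 yaw of n 2.9983340347228618 rms 0.0004697637794040133
   y on plane at x=.52, z=.075: 0.19766222836412387
side0 205 ((528.3841552734375, 122.87870788574219), (176.89453125, 140.2554931640625), 2.8109703063964844)
scanner 964 ((611.8212890625, -305.92864990234375), (57.25190734863281, 149.78782653808594), 78.01427459716797) 0.04082671628983159
325 [array([ 0.545, -0.229,  0.   ]), array([ 0.689, -0.354,  0.001]), array([ 0.658, -0.257,  0.002]), array([ 0.523, -0.315,  0.   ])]
mat ((615.0928955078125, -292.21636962890625), (95.3262710571289, 172.54295349121094), 76.44569396972656)
scene0 135 ((530.092041015625, 126.37413024902344), (180.85934448242188, 135.01736450195312), 2.860658645629883)
scanner 540 ((615.681396484375, -299.9211730957031), (57.16633605957031, 150.7471923828125), 75.79104614257812) 0.04295708895082362
99 [array([ 0.673, -0.272,  0.004]), array([ 0.545, -0.232,  0.003]), array([ 0.538, -0.255, -0.   ]), array([ 0.677, -0.271,  0.004])]
mat ((609.0250854492188, -254.49240112304688), (23.98250961303711, 140.12135314941406), 80.30691528320312)
```

Request:
{"op": "send_rows", "data": {"plan": [[[0.3,-0.5,1,-1,0],[0.5,-1,1,-1,0],[0.5,-1,0.5,-1,0],[0.5,-1,0,-1,0],[0.5,-1,0,-1,0],[0.5,-1,0,-1,0],[0.5,-1,0,-1,0],[0.5,-1,0,-1,0]]]}}

```text
time: 0.82
tool_pos: [0.3782, 0.3904, 0.2658]
ee_rot: [0.59, -0.394, 0.39, -0.587]
ft_force: [0.6, 0.5, -0.1]
finger_gap: 0.0443
```

Request:
{"op": "send_rows", "data": {"plan": [[[0.7,-1,0,-1,0],[0.7,-1,0,-1,0],[0.7,-1,0,-1,0],[0.7,-1,0,-1,0],[0.7,-1,0,0,0],[0.7,-1,0,0,0],[0.7,-1,0,0,0],[0.7,-1,0,0,0]]]}}

```text
time: 1.48
tool_pos: [0.5207, 0.1792, 0.2642]
ee_rot: [0.508, -0.496, 0.49, -0.505]
ft_force: [0.1, 0.3, 0.6]
finger_gap: 0.0006
```

Request:
{"op": "send_rows", "data": {"plan": [[[0.2,-1,0,0,0],[0,-1,0,0,0],[0,-1,0,0,0],[0,0,0,0,0]]]}}

```text
time: 1.82
tool_pos: [0.5278, 0.096, 0.2624]
ee_rot: [0.508, -0.498, 0.492, -0.503]
ft_force: [-1.4, -0.7, -0.3]
finger_gap: 0.0005
```

```bash
cat >> h.py <<'E'
from scipy.spatial.transform import Rotation as R
def st():
    s=observe();M=R.from_quat(s['ee_rot']).as_matrix()
    print('t',round(s['time'],2),'tcp',s['tool_pos'].round(4),'fingdir',M[:,1].round(3),'jaw yaw',np.degrees(np.arctan2(M[1,2],M[0,2])).round(1),'q',s['qpos'].round(2),'F',s['ft_force'].round(1),'T',s['ft_torque'].round(2),'gap',round(s['finger_gap'],4))
    return s
E
python3 -c "
from h import *
st()"
```

```text
t 1.82 tcp [0.5278 0.096  0.2624] fingdir [-0.011  0.001 -1.   ] jaw yaw 1.2 q [-0.03 -0.06  1.78  0.    1.43 -0.05] F [-1.4 -0.7 -0.3] T [-0.04  0.01 -0.01] gap 0.0005
```

Request:
{"op": "send_rows", "data": {"plan": [[[0,0,-1,0.3,0],[0,0,-1,0,0],[0,0,-1,0,0],[0,0,-0.9,0,0],[0,0.7,0,0,0],[0,0.7,0,0,0],[0,0.5,0,0,0],[0,0.5,0,0,0]]]}}

```text
time: 2.48
tool_pos: [0.5258, 0.1575, 0.1592]
ee_rot: [0.513, -0.493, 0.486, -0.507]
ft_force: [-0.5, -5.6, 4.0]
finger_gap: 0.0005
```

Request:
{"op": "send_rows", "data": {"plan": [[[0,0.5,0,0,0],[0,0.5,0,0,0],[0,0.5,0,0,0],[0,0.5,0,0,0],[0,0.3,0,0,0]]]}}

```text
time: 2.9
tool_pos: [0.5238, 0.2125, 0.1576]
ee_rot: [0.521, -0.488, 0.489, -0.502]
ft_force: [1.4, -8.2, -2.9]
finger_gap: 0.0009
```

```bash
python3 -c "
from h import *
st();shot('side','side1');shot('scene','scene1')
from fit import *
lid('side1');lid('scene1')"
```

```text
t 2.9 tcp [0.5238 0.2125 0.1576] fingdir [-0.017 -0.021 -1.   ] jaw yaw 2.6 q [ 0.19  0.11  1.8  -0.02  1.25  0.15] F [ 1.4 -8.2 -2.9] T [-1.68 -0.33  0.07] gap 0.0009
side1 1321 lid c [0.5169 0.2178 0.1508] n [ 0.0517 -0.959   0.2787] angle 106.20761665895206 yaw of n 3.086302871240109 rms 0.001803073515534945
   y on plane at x=.52, z=.075: 0.19597358252988858
scene1 474 lid c [0.5427 0.2209 0.1463] n [ 0.0494 -0.9563  0.2881] angle 106.76548404827476 yaw of n 2.956803999750907 rms 0.0008232728034136119
   y on plane at x=.52, z=.075: 0.19824488835744314
```

Request:
{"op": "send_rows", "data": {"plan": [[[0,0.5,0.1,0,0],[0,0.5,0.1,0,0],[0,0.5,0,0,0],[0,0.2,0,0,0],[0,0,0,0,0]]]}}

```text
time: 3.42
tool_pos: [0.5217, 0.2509, 0.1596]
ee_rot: [0.527, -0.485, 0.491, -0.496]
ft_force: [0.2, -2.9, 2.3]
finger_gap: 0.0007
```

```bash
python3 -c "
from h import *
st();shot('side','side2');shot('scene','scene2')
from fit import *
lid('side2');lid('scene2')"
```

```text
t 3.42 tcp [0.5217 0.2509 0.1596] fingdir [-0.023 -0.038 -0.999] jaw yaw 2.7 q [ 0.27  0.15  1.75 -0.03  1.27  0.23] F [ 0.2 -2.9  2.3] T [-0.64 -0.06 -0.03] gap 0.0007
side2 1267 lid c [0.5169 0.2433 0.1382] n [ 0.0425 -0.8036  0.5936] angle 126.44989475600244 yaw of n 3.0295099857924264 rms 0.001761529386322121
   y on plane at x=.52, z=.075: 0.19676077001569994
scene2 713 lid c [0.5313 0.2439 0.1357] n [ 0.0411 -0.8052  0.5916] angle 126.30309426922338 yaw of n 2.919193371563221 rms 0.0010640688729792827
   y on plane at x=.52, z=.075: 0.1987258711186698
```

Request:
{"op": "send_rows", "data": {"plan": [[[0,0.38,0,0,0],[0,0,0,0,0]]]}}

```text
time: 3.68
tool_pos: [0.5216, 0.2596, 0.1599]
ee_rot: [0.527, -0.485, 0.491, -0.496]
ft_force: [0.6, -0.3, 1.1]
finger_gap: 0.0007
```

```bash
python3 -c "
from h import *
st();shot('side','side3');shot('scene','scene3')
from fit import *
lid('side3');lid('scene3')
im=cv2.imread('pics/scene3.png');cv2.imwrite('pics/scene3z.png',cv2.resize(im[130:260,270:430],None,fx=4,fy=4,interpolation=cv2.INTER_CUBIC))"
```

```text
t 3.68 tcp [0.5216 0.2596 0.1599] fingdir [-0.024 -0.038 -0.999] jaw yaw 2.6 q [ 0.28  0.16  1.74 -0.03  1.27  0.25] F [ 0.6 -0.3  1.1] T [-0.06  0.01  0.02] gap 0.0007
side3 1171 lid c [0.5168 0.2455 0.1328] n [ 0.0381 -0.7622  0.6462] angle 130.2933823410106 yaw of n 2.8584652431068367 rms 0.0018090242772820031
   y on plane at x=.52, z=.075: 0.1966838527794767
scene3 688 lid c [0.5275 0.2457 0.1303] n [ 0.0386 -0.761   0.6476] angle 130.39601109342678 yaw of n 2.904408477116361 rms 0.0010877487109109169
   y on plane at x=.52, z=.075: 0.198284969325915
```

View pics/scene3z.png

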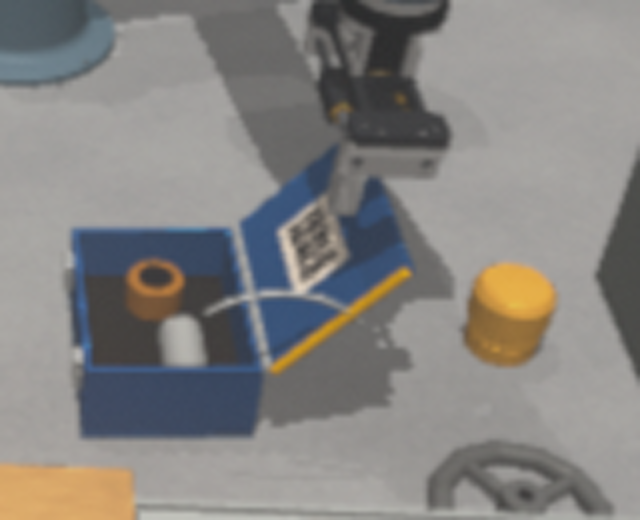

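Request:
{"op": "send_rows", "data": {"plan": [[[0,-1,0.3,0,0],[0,-1,1,-1,0],[0,-1,1,-1,0],[0,-1,1,-1,30],[0,-1,0,-1,100],[0,-1,0,-1,100],[0,-1,0,-1,100],[0,-1,0,-1,100]]]}}

```text
time: 4.45
tool_pos: [0.5178, 0.0565, 0.2446]
ee_rot: [-0.346, 0.628, -0.618, 0.322]
ft_force: [-0.6, -0.6, -0.0]
finger_gap: 0.0303
```

Request:
{"op": "send_rows", "data": {"plan": [[[0.3,-1,0,-1,100],[0.3,-1,0,-1,100],[0.3,-1,0,-1,100],[0.3,-1,0,-1,100],[0.3,-1,0,-1,100],[0.3,-1,0,-1,100],[0.3,-1,0,-1,100],[0.3,-1,0,-1,100]]]}}

```text
time: 5.12
tool_pos: [0.5777, -0.1521, 0.245]
ee_rot: [-0.093, 0.713, -0.69, 0.082]
ft_force: [-0.5, 0.9, -1.3]
finger_gap: 0.0838
```

Request:
{"op": "send_rows", "data": {"plan": [[[0,-1,0,-1,100],[0,-1,0,-1,100],[0,-0.7,0,-1,100],[0,0,0,-1,100],[0,0,0,-1,100],[0,0,0,-1,100],[0,0,0,0,100]]]}}

```text
time: 5.7
tool_pos: [0.5773, -0.2288, 0.2428]
ee_rot: [0.11, 0.713, -0.683, -0.111]
ft_force: [0.3, -1.0, 0.2]
finger_gap: 0.094
```

```bash
python3 -c "
from h import *
st();shot('wrist','wrist4');shot('side','side4');shot('scene','scene4')
from fit import *
lid('side4');lid('scene4')"
```

```text
t 5.7 tcp [ 0.5773 -0.2288  0.2428] fingdir [ 0.004  0.042 -0.999] jaw yaw -108.0 q [-0.58  0.16  1.59  0.04  1.41  1.3 ] F [ 0.3 -1.   0.2] T [-0.01  0.17 -0.02] gap 0.094
side4 1184 lid c [0.5162 0.2467 0.1339] n [ 0.0405 -0.7649  0.6429] angle 130.04417304878967 yaw of n 3.0283172916608874 rms 0.0017035563949494696
   y on plane at x=.52, z=.075: 0.19738774766965295
scene4 781 lid c [0.522  0.2493 0.1348] n [ 0.0358 -0.7643  0.6438] angle 130.11008089769365 yaw of n 2.6847762109173443 rms 0.0011152049635744438
   y on plane at x=.52, z=.075: 0.19886719058587302
```

View pics/wrist4.png

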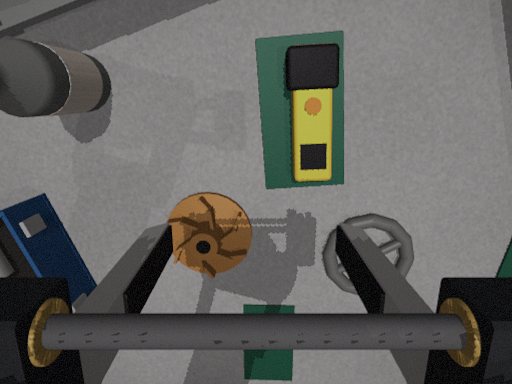

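```bash
cat > scn.py <<'E'
from h import *
def ray(fn,uv,z):
    d=np.load(f'pics/{fn}.npz');K=d['K'];V=np.linalg.inv(d['V'])
    uv=np.atleast_2d(uv).astype(float)
    r=np.c_[(uv[:,0]-K[0,2])/K[0,0],-(uv[:,1]-K[1,2])/K[1,1],-np.ones(len(uv))]@V[:3,:3].T
    o=V[:3,3]; return o+r*((z-o[2])/r[:,2])[:,None]
if __name__=='__main__':
    import sys
    fn=sys.argv[1]; im,W=cloud(fn)
    hsv=cv2.cvtColor(im,cv2.COLOR_RGB2HSV).astype(int);H,S,V=hsv[...,0],hsv[...,1],hsv[...,2]
    box=(W[...,0]>.48)&(W[...,0]<.75)&(W[...,1]>-.42)&(W[...,1]<-.19)
    def rr(m,z,name):
        m=m.astype(np.uint8); n,lab,s,c=cv2.connectedComponentsWithStats(m); i=1+np.argmax(s[1:,4])
        v,u=np.where(lab==i); p=ray(fn,np.c_[u,v],z)[:,:2]*1000
        r=cv2.minAreaRect(p.astype(np.float32)); b=cv2.boxPoints(r); 
        e=[b[1]-b[0],b[2]-b[1]]; e=max(e,key=np.linalg.norm); a=np.degrees(np.arctan2(e[1],e[0])); a=(a+90)%180-90
        print(name,len(u),'c',np.round(r[0],1),'size',np.round(r[1],1),'ang',round(a,2),'px',(u.min(),u.max(),v.min(),v.max()))
    rr(box&(H>21)&(H<36)&(S>150)&(V>90),.035,'yellow grip top')
    rr(box&(((H>60)&(H<100)&(S>70))|(W[...,2]>.015)),.003,'mat+scanner')
    rr(box&(V<60)&(S<90)&(W[...,2]>.03),.039,'head top')
    for nm,m in(('yel',box&(H>21)&(H<36)&(S>150)),('head',box&(V<60)&(S<90)&(W[...,2]>.03))):
        print(nm,np.nanmedian(W[m],0).round(4))
E
python3 scn.py wrist4
```

```text
yellow grip top 1942 c [ 591.3 -295. ] size [ 43.3 104. ] ang -15.13 px (np.int64(293), np.int64(332), np.int64(88), np.int64(181))
mat+scanner 33937 c [ 375.8 -135. ] size [793.7 262.6] ang 74.42 px (np.int64(0), np.int64(511), np.int64(223), np.int64(383))
head top 4121 c [ 441.1 -163.3] size [568.  146.1] ang 74.16 px (np.int64(43), np.int64(464), np.int64(225), np.int64(329))
yel [ 0.5918 -0.2908  0.0364]
head [ 0.6005 -0.28    0.3548]
```

```bash
python3 -c "
from scn import *
m=ray('wrist4',[(256,40),(342,31),(344,184),(267,188)],.003);print(m.round(4),m.mean(0));
print('mat angs',[np.degrees(np.arctan2(*(m[a]-m[b])[1::-1])) for a,b in((0,3),(1,2))], np.linalg.norm(m[0]-m[3]),np.linalg.norm(m[0]-m[1]))
h=ray('wrist4',[(289,46),(338,45),(338,89),(287,89)],.039);print('head',h.round(4),h.mean(0))
y=ray('wrist4',[(294.,180),(331,180),(293,90),(333,90)],.035);print('yel',y.round(4));
t=(y[0]+y[1])/2;n=(y[2]+y[3])/2;print('axis',np.degrees(np.arctan2(*(n-t)[1::-1])),'tail',t)
n2=h.mean(0);print('axis tail-head',np.degrees(np.arctan2(*(n2-t)[1::-1])))
im=cv2.imread('pics/wrist4.png');cv2.imwrite('pics/w4z.png',cv2.resize(im[20:200,240:360],None,fx=3.3,fy=3.3,interpolation=cv2.INTER_CUBIC))
"
```

```text
[[ 0.7125 -0.2656  0.003 ]
 [ 0.6907 -0.3611  0.003 ]
 [ 0.5157 -0.3202  0.003 ]
 [ 0.54   -0.2248  0.003 ]] [ 0.61471529 -0.29291211  0.003     ]
mat angs [np.float64(-13.329595386190784), np.float64(-13.150686817818638)] 0.1772849341383529 0.09787475501099197
head [[ 0.6906 -0.2965  0.039 ]
 [ 0.6754 -0.3453  0.039 ]
 [ 0.6326 -0.3345  0.039 ]
 [ 0.6497 -0.2822  0.039 ]] [ 0.66207538 -0.31461132  0.039     ]
yel [[ 0.5482 -0.261   0.035 ]
 [ 0.5352 -0.3024  0.035 ]
 [ 0.6466 -0.2883  0.035 ]
 [ 0.6331 -0.3298  0.035 ]]
axis -15.616762575597296 tail [ 0.54170728 -0.28166906  0.035     ]
axis tail-head -15.305879784080007
```

View pics/w4z.png

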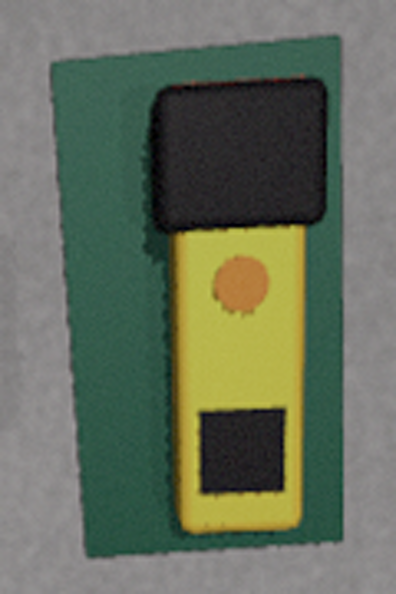

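Request:
{"op": "send_rows", "data": {"plan": [[[0.6,-1,-0.5,0.26,100],[0.7,-1,-1,0.26,100],[0.6,-1,-1,0,100],[0,0,-1,0,100],[0,0,-1,0,100],[0,0,-1,0,100],[0,0,0,0,100]]]}}

```text
time: 6.43
tool_pos: [0.6293, -0.3051, 0.1037]
ee_rot: [0.089, 0.716, -0.687, -0.085]
ft_force: [-0.7, -0.4, -2.0]
finger_gap: 0.094
```

```bash
python3 -c "
from h import *
st();shot('wrist','wrist5')"
```

```text
t 6.43 tcp [ 0.6293 -0.3051  0.1037] fingdir [ 0.011  0.039 -0.999] jaw yaw -104.1 q [-0.63  0.46  1.48  0.04  1.22  1.17] F [-0.7 -0.4 -2. ] T [ 0.02  0.18 -0.07] gap 0.094
```

View pics/wrist5.png

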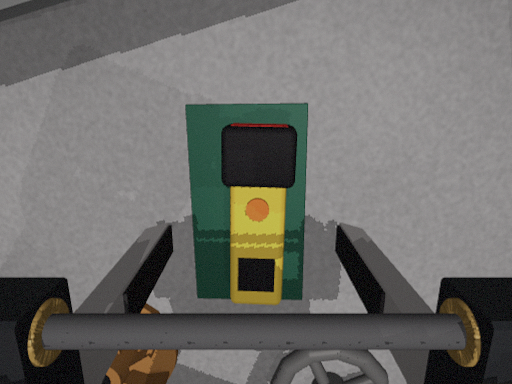

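```bash
python3 -c "
from scn import *
m=ray('wrist5',[(186,104),(308,103),(303,299),(198,298)],.003);print(m.round(4),m.mean(0).round(4));
print('mat angs',[np.degrees(np.arctan2(*(m[a]-m[b])[1::-1])) for a,b in((0,3),(1,2))])
y=ray('wrist5',[(231,302),(283,302),(230.5,187),(286,187)],.035);print('yel',y.round(4));
t=(y[0]+y[1])/2;n=(y[2]+y[3])/2;a=np.arctan2(*(n-t)[1::-1]);print('axis',np.degrees(a),'center',t+.075*np.array([np.cos(a),np.sin(a),0]), np.linalg.norm(n-t))
"
```

```text
[[ 0.7145 -0.2658  0.003 ]
 [ 0.6911 -0.3622  0.003 ]
 [ 0.5162 -0.3212  0.003 ]
 [ 0.5392 -0.2236  0.003 ]] [ 0.6152 -0.2932  0.003 ]
mat angs [np.float64(-13.530117492452657), np.float64(-13.196027421845335)]
yel [[ 0.5478 -0.2624  0.035 ]
 [ 0.5382 -0.3054  0.035 ]
 [ 0.6455 -0.2885  0.035 ]
 [ 0.6355 -0.3299  0.035 ]]
axis -14.534773553646314 center [ 0.61562687 -0.3027614   0.035     ] 0.10069509526010273
```

Request:
{"op": "send_rows", "data": {"plan": [[[-0.1,0,-1,0,100],[0,0,-1,-0.1,100],[0,0,-1,0,100],[0,0,-0.5,0,100],[0,0,-0.2,0,100],[0,0,0,0,100]]]}}

```text
time: 6.98
tool_pos: [0.6357, -0.3089, 0.0256]
ee_rot: [0.097, 0.712, -0.691, -0.078]
ft_force: [-0.2, -0.1, 0.1]
finger_gap: 0.094
```

```bash
python3 -c "
from h import *
st()"
```

```text
t 6.98 tcp [ 0.6357 -0.3089  0.0256] fingdir [ 0.032  0.026 -0.999] jaw yaw -104.2 q [-0.63  0.56  1.5   0.04  1.07  1.17] F [-0.2 -0.1  0.1] T [ 0.03  0.14 -0.04] gap 0.094
```

Request:
{"op": "send_rows", "data": {"plan": [[[-0.2,0.1,-0.2,-0.1,100],[-0.1,0,-0.2,0,100],[-0.1,0,-0.2,0,100],[0,0,0,0,100]]]}}

```text
time: 7.32
tool_pos: [0.6284, -0.3081, 0.0161]
ee_rot: [0.103, 0.71, -0.692, -0.077]
ft_force: [0.2, 0.9, 0.3]
finger_gap: 0.094
```

```bash
python3 -c "
from h import *
st()"
```

```text
t 7.32 tcp [ 0.6284 -0.3081  0.0161] fingdir [ 0.04   0.02  -0.999] jaw yaw -104.7 q [-0.63  0.55  1.53  0.05  1.04  1.17] F [0.2 0.9 0.3] T [-0.01  0.16 -0.04] gap 0.094
```

Request:
{"op": "send_rows", "data": {"plan": [[[-0.05,0.1,-0.25,0,100],[0,0,-0.2,0,100],[0,0,0,0,100]]]}}

```text
time: 7.57
tool_pos: [0.6276, -0.3061, 0.0055]
ee_rot: [0.104, 0.709, -0.693, -0.077]
ft_force: [0.5, 0.1, 0.7]
finger_gap: 0.0941
```

```bash
python3 -c "
from h import *
st();shot('wrist','wrist6');shot('side','side6')"
```

```text
t 7.57 tcp [ 0.6276 -0.3061  0.0055] fingdir [ 0.042  0.018 -0.999] jaw yaw -104.7 q [-0.63  0.56  1.54  0.05  1.02  1.17] F [0.5 0.1 0.7] T [ 0.07  0.22 -0.05] gap 0.0941
```

View pics/wrist6.png

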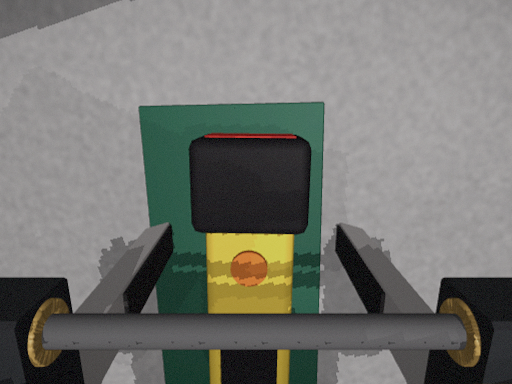

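Request:
{"op": "send_rows", "data": {"plan": [[[0,0,0.04,0,0],[0,0,0,0,0],[0,0,0,0,0],[0,0,0,0,0],[0,0,0,0,0],[0,0,0,0,0]]]}}

```text
time: 8.17
tool_pos: [0.6287, -0.3068, 0.008]
ee_rot: [0.105, 0.709, -0.693, -0.076]
ft_force: [-0.1, 0.7, 0.6]
finger_gap: 0.0574
```

```bash
python3 -c "
from h import *
st()"
```

```text
t 8.17 tcp [ 0.6287 -0.3068  0.008 ] fingdir [ 0.044  0.017 -0.999] jaw yaw -104.7 q [-0.63  0.56  1.54  0.05  1.02  1.17] F [-0.1  0.7  0.6] T [0.04 0.13 0.04] gap 0.0574
```

Request:
{"op": "send_rows", "data": {"plan": [[[0,0,0,0,0],[0,0,0,0,0],[0,0,0,0,0],[0,0,0,0,0],[0,0,0,0,0]]]}}

```text
time: 8.58
tool_pos: [0.6288, -0.3068, 0.0082]
ee_rot: [0.105, 0.709, -0.693, -0.076]
ft_force: [-0.1, 0.5, 0.2]
finger_gap: 0.0438
```

Request:
{"op": "send_rows", "data": {"plan": [[[0,0,0.5,0,0],[0,0,1,0,0],[0,0,1,0,0],[0,0,1,0,0],[-0.2,0,1,0,0],[-0.2,0,1,0,0],[0,0,1,0,0],[0,0,0,0,0]]]}}

```text
time: 9.25
tool_pos: [0.613, -0.303, 0.176]
ee_rot: [0.101, 0.711, -0.691, -0.079]
ft_force: [1.0, 0.1, -1.0]
finger_gap: 0.044
```

```bash
python3 -c "
from h import *
st();shot('side','side7');shot('wrist','wrist7')
im=cv2.imread('pics/side7.png');cv2.imwrite('pics/s7z.png',cv2.resize(im[120:320,200:430],None,fx=3,fy=3,interpolation=cv2.INTER_CUBIC))"
```

```text
t 9.25 tcp [ 0.613 -0.303  0.176] fingdir [ 0.034  0.024 -0.999] jaw yaw -104.7 q [-0.64  0.33  1.5   0.04  1.29  1.18] F [ 1.   0.1 -1. ] T [-0.03  0.06 -0.06] gap 0.044
```

View pics/s7z.png

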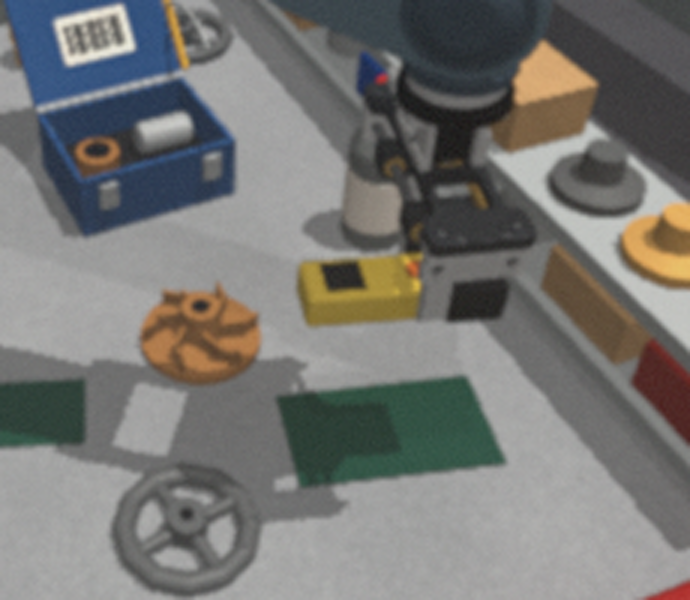

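View pics/wrist7.png

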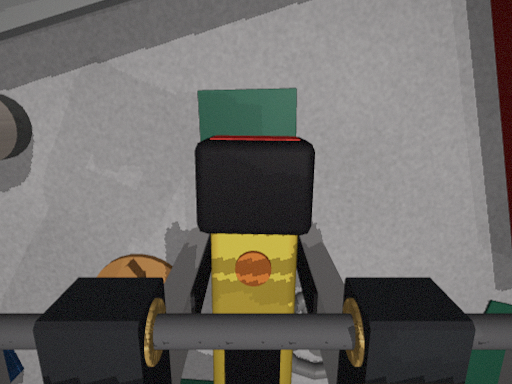

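Request:
{"op": "send_rows", "data": {"plan": [[[0,0,1,1,0],[0,0.4,1,1,0],[-0.25,0.45,0.6,1,0],[-0.25,0.45,0,1,0],[-0.25,0.45,0,1,0],[-0.25,0.45,0,1,0],[-0.25,0.45,0,1,0],[-0.25,0.45,0,1,0]]]}}

```text
time: 10.02
tool_pos: [0.5631, -0.2171, 0.2122]
ee_rot: [-0.173, 0.706, -0.668, 0.157]
ft_force: [-0.1, 0.2, -2.1]
finger_gap: 0.0442
```

Request:
{"op": "send_rows", "data": {"plan": [[[-0.25,0.45,0,1,0],[-0.25,0.45,0,1,0],[-0.25,0.45,0,1,0],[-0.25,0.45,0,1,0],[-0.25,0.45,0,1,0],[-0.25,0.45,0,1,0],[-0.25,0.45,0,1,0],[-0.25,0.45,0,1,0]]]}}

```text
time: 10.68
tool_pos: [0.4993, -0.1167, 0.1867]
ee_rot: [-0.424, 0.607, -0.557, 0.376]
ft_force: [-0.1, -0.7, -1.9]
finger_gap: 0.0438
```

Request:
{"op": "send_rows", "data": {"plan": [[[-0.25,0.45,0,1,0],[-0.25,0.45,0,1,0],[-0.25,0.45,0,1,0],[-0.25,0.45,0,1,0],[-0.25,0.45,0,1,0],[-0.25,0.45,0,1,0],[-0.25,0.45,0,1,0],[-0.25,0.45,0,1,0]]]}}

```text
time: 11.35
tool_pos: [0.434, -0.0176, 0.1641]
ee_rot: [0.621, -0.426, 0.372, -0.543]
ft_force: [0.4, 0.5, -2.5]
finger_gap: 0.0437
```

```bash
python3 -c "
from h import *
st()"
```

```text
t 11.35 tcp [ 0.434  -0.0176  0.1641] fingdir [-0.124 -0.048 -0.991] jaw yaw 21.2 q [-0.25 -0.15  2.05 -0.08  1.35 -0.6 ] F [ 0.4  0.5 -2.5] T [-0.02 -0.02 -0.03] gap 0.0437
```

Request:
{"op": "send_rows", "data": {"plan": [[[0,0,0.5,1,0],[0,0,0.5,1,0],[0,0,0.5,1,0],[0,0,0.5,1,0]]]}}

```text
time: 11.68
tool_pos: [0.4237, -0.0127, 0.2013]
ee_rot: [0.691, -0.313, 0.255, -0.599]
ft_force: [0.2, -0.6, -1.8]
finger_gap: 0.0444
```

```bash
python3 -c "
from h import *
st()"
```

```text
t 11.68 tcp [ 0.4237 -0.0127  0.2013] fingdir [-0.127 -0.086 -0.988] jaw yaw 42.6 q [-0.22 -0.21  2.04 -0.11  1.43 -0.94] F [ 0.2 -0.6 -1.8] T [ 0.09 -0.1   0.04] gap 0.0444
```

Request:
{"op": "send_rows", "data": {"plan": [[[0,0,0.5,0,0],[0,0,0.5,0,0],[0,0,0.5,0,0],[0,0,0,0,0]]]}}

```text
time: 12.02
tool_pos: [0.4192, -0.0107, 0.2323]
ee_rot: [0.693, -0.316, 0.248, -0.599]
ft_force: [0.6, -0.8, -1.4]
finger_gap: 0.0438
```

```bash
python3 -c "
from h import *
st()"
```

```text
t 12.02 tcp [ 0.4192 -0.0107  0.2323] fingdir [-0.14  -0.083 -0.987] jaw yaw 43.0 q [-0.22 -0.24  2.   -0.11  1.5  -0.95] F [ 0.6 -0.8 -1.4] T [ 0.05 -0.1   0.03] gap 0.0438
```

Request:
{"op": "send_rows", "data": {"plan": [[[0.7,0.1,0,0,0],[0.7,0.1,0,0,0],[0.7,0.1,0,0,0],[0.7,0.1,0,0,0],[0.7,0.1,0,0,0],[0.7,0.1,0,0,0]]]}}

```text
time: 12.52
tool_pos: [0.5197, 0.0065, 0.2166]
ee_rot: [0.694, -0.323, 0.24, -0.597]
ft_force: [-0.1, -0.2, -1.5]
finger_gap: 0.044
```

```bash
python3 -c "
from h import *
st()"
```

```text
t 12.52 tcp [0.5197 0.0065 0.2166] fingdir [-0.163 -0.078 -0.984] jaw yaw 43.1 q [-0.15  0.04  1.77 -0.1   1.48 -0.88] F [-0.1 -0.2 -1.5] T [-0.01 -0.08  0.01] gap 0.044
```

Request:
{"op": "send_rows", "data": {"plan": [[[-0.3,0.2,0.1,0.7,0],[-0.3,0.2,0.1,0.7,0],[-0.3,0.2,0.1,0.7,0],[-0.3,0.2,0.1,0.7,0],[-0.3,0.2,0.1,0.7,0],[-0.3,0.2,0.1,0.7,0],[-0.3,0.2,0.1,0.7,0],[-0.3,0.2,0.1,0.7,0]]]}}

```text
time: 13.18
tool_pos: [0.4506, 0.0482, 0.2109]
ee_rot: [0.755, -0.15, 0.067, -0.634]
ft_force: [0.3, 0.0, -2.1]
finger_gap: 0.0442
```

```bash
python3 -c "
from h import *
st()"
```

```text
t 13.18 tcp [0.4506 0.0482 0.2109] fingdir [-0.142 -0.151 -0.978] jaw yaw 72.7 q [-0.05 -0.12  1.94 -0.16  1.46 -1.28] F [ 0.3  0.  -2.1] T [ 0.11 -0.09  0.03] gap 0.0442
```

Request:
{"op": "send_rows", "data": {"plan": [[[-0.55,0.6,-0.6,1,0],[-0.55,0.6,-1,1,0],[-0.55,0.6,-1,1,0],[-0.5,0.4,-1,1,0],[0,0,0,0,0]]]}}

```text
time: 13.6
tool_pos: [0.3869, 0.1051, 0.1077]
ee_rot: [0.77, -0.014, -0.055, -0.636]
ft_force: [-2.5, -0.8, -2.3]
finger_gap: 0.0441
```

```bash
python3 -c "
from h import *
st();shot('scene','scene8');shot('side','side8')
im=cv2.imread('pics/scene8.png');cv2.imwrite('pics/s8z.png',cv2.resize(im[80:260,220:440],None,fx=3,fy=3,interpolation=cv2.INTER_CUBIC))
im=cv2.imread('pics/side8.png');cv2.imwrite('pics/s8y.png',cv2.resize(im[60:260,100:330],None,fx=3,fy=3,interpolation=cv2.INTER_CUBIC))"
```

```text
t 13.6 tcp [0.3869 0.1051 0.1077] fingdir [-0.093 -0.19  -0.977] jaw yaw 93.9 q [ 0.11 -0.13  2.15 -0.19  1.24 -1.45] F [-2.5 -0.8 -2.3] T [ 0.19  0.01 -0.  ] gap 0.0441
```

View pics/s8z.png

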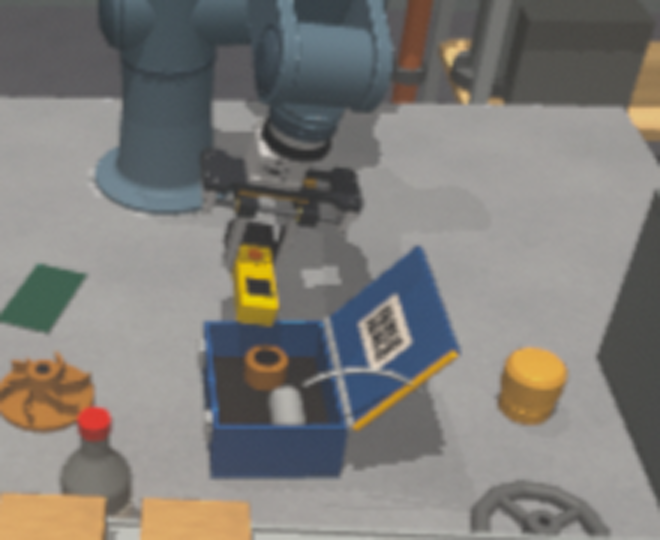

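View pics/s8y.png

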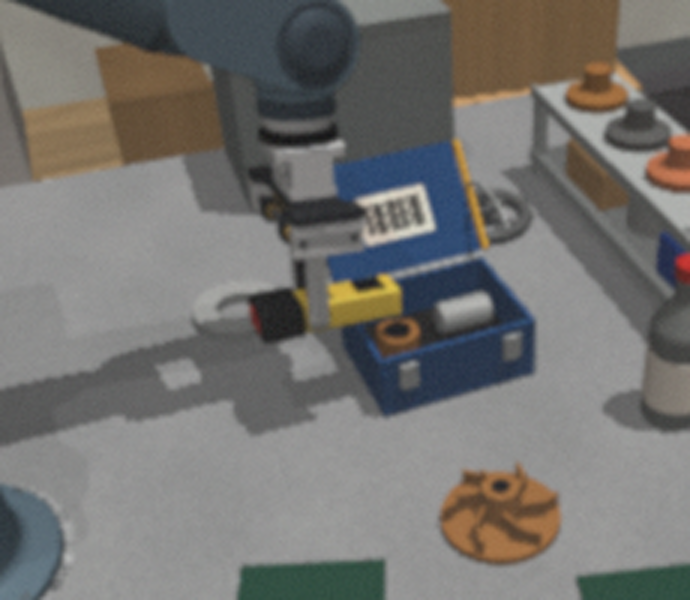

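Request:
{"op": "send_rows", "data": {"plan": [[[0.4,0,-0.8,0,0],[0,0,-0.5,0,0],[0,0,-0.5,0,0]]]}}

```text
time: 13.95
tool_pos: [0.4105, 0.1025, 0.0735]
ee_rot: [0.771, -0.011, -0.044, -0.636]
ft_force: [-6.7, -4.2, 13.3]
finger_gap: 0.044
```

```bash
python3 -c "
from h import *
st()"
```

```text
t 13.95 tcp [0.4105 0.1025 0.0735] fingdir [-0.073 -0.192 -0.979] jaw yaw 93.1 q [ 0.1  -0.03  2.13 -0.2   1.14 -1.42] F [-6.7 -4.2 13.3] T [-1.04  0.94 -0.18] gap 0.044
```

Request:
{"op": "send_rows", "data": {"plan": [[[-0.7,0,0,0,0],[-0.4,0,-0.4,0,0],[-0.1,0,-0.5,0,0]]]}}

```text
time: 14.2
tool_pos: [0.3884, 0.1, 0.0551]
ee_rot: [0.772, -0.011, -0.037, -0.635]
ft_force: [-2.8, -3.8, 6.5]
finger_gap: 0.0438
```

```bash
python3 -c "
from h import *
st();shot('side','side9')
im=cv2.imread('pics/side9.png');cv2.imwrite('pics/s9y.png',cv2.resize(im[60:260,100:330],None,fx=3,fy=3,interpolation=cv2.INTER_CUBIC))"
```

```text
t 14.2 tcp [0.3884 0.1    0.0551] fingdir [-0.063 -0.193 -0.979] jaw yaw 92.5 q [ 0.1  -0.05  2.2  -0.21  1.09 -1.4 ] F [-2.8 -3.8  6.5] T [-0.65  0.08 -0.22] gap 0.0438
```

View pics/s9y.png

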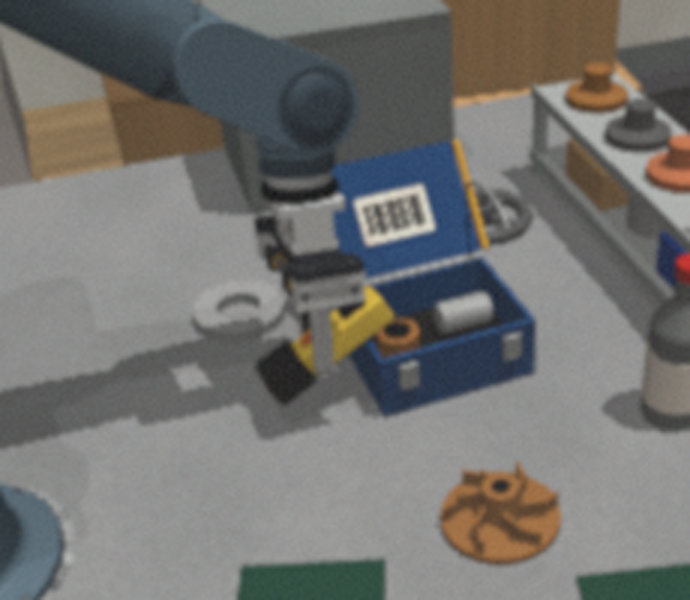

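```bash
cat > ax.py <<'E'
from h import *
def axis(fn,s=None,rng=.16):
    """fit yellow top plane near tcp; returns plane normal"""
    s=s or observe(); im,W=cloud(fn); t=s['tool_pos']
    hsv=cv2.cvtColor(im,cv2.COLOR_RGB2HSV).astype(int);H,S,V=hsv[...,0],hsv[...,1],hsv[...,2]
    m=(H>21)&(H<36)&(S>150)&(V>70)&(np.linalg.norm(W-t,axis=-1)<rng)
    P=W[m]; 
    M=R.from_quat(s['ee_rot']).as_matrix()
    # RANSAC planes
    rng_=np.random.default_rng(0); left=P
    for k in range(2):
        if len(left)<25: break
        best=None
        for i in range(400):
            a=left[rng_.choice(len(left),3,replace=False)]; n=np.cross(a[1]-a[0],a[2]-a[0]); l=np.linalg.norm(n)
            if l<1e-5: continue
            n/=l; inl=abs((left-a[0])@n)<.002
            if best is None or inl.sum()>best.sum(): best=inl
        Q=left[best]; c=Q.mean(0); n=np.linalg.svd(Q-c)[2]
        print(fn,'plane',k,len(Q),'c',c.round(4),'n',n[2].round(3),'long dir',n[0].round(3),'n in tool',(M.T@n[2]).round(3))
        left=left[~best]
E
python3 -c "
from ax import *
axis('side9')"
```

```text
side9 plane 0 102 c [0.4372 0.0871 0.0985] n [-0.082  0.986 -0.147] long dir [-0.867 -0.143 -0.478] n in tool [-0.042 -0.041  0.998]
side9 plane 1 69 c [0.4222 0.1001 0.1032] n [ 0.439 -0.148 -0.886] long dir [-0.898 -0.108 -0.426] n in tool [0.498 0.867 0.004]
```

Request:
{"op": "send_rows", "data": {"plan": [[[0.35,0,-0.15,0,0],[0.3,0,-0.15,0,0]]]}}

```text
time: 14.42
tool_pos: [0.4, 0.099, 0.0456]
ee_rot: [0.772, -0.017, -0.04, -0.635]
ft_force: [-11.4, -0.8, 7.0]
finger_gap: 0.0436
```

```bash
python3 -c "
from h import *
st();shot('side','side10')
from ax import *
axis('side10')"
```

```text
t 14.42 tcp [0.4    0.099  0.0456] fingdir [-0.077 -0.194 -0.978] jaw yaw 92.4 q [ 0.1   0.    2.17 -0.21  1.08 -1.4 ] F [-11.4  -0.8   7. ] T [-0.02  1.68 -0.14] gap 0.0436
side10 plane 0 86 c [0.431  0.0866 0.0943] n [-0.002  0.969 -0.249] long dir [-0.854 -0.131 -0.504] n in tool [0.043 0.056 0.998]
side10 plane 1 26 c [0.4122 0.0892 0.0836] n [-0.411  0.08   0.908] long dir [-0.911  0.008 -0.413] n in tool [-0.484 -0.872 -0.078]
```

```bash
python3 -c "
from h import *
im=cv2.imread('pics/side10.png');cv2.imwrite('pics/s10y.png',cv2.resize(im[110:230,150:280],None,fx=5,fy=5,interpolation=cv2.INTER_CUBIC))"
```

```text
(no output)
```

View pics/s10y.png

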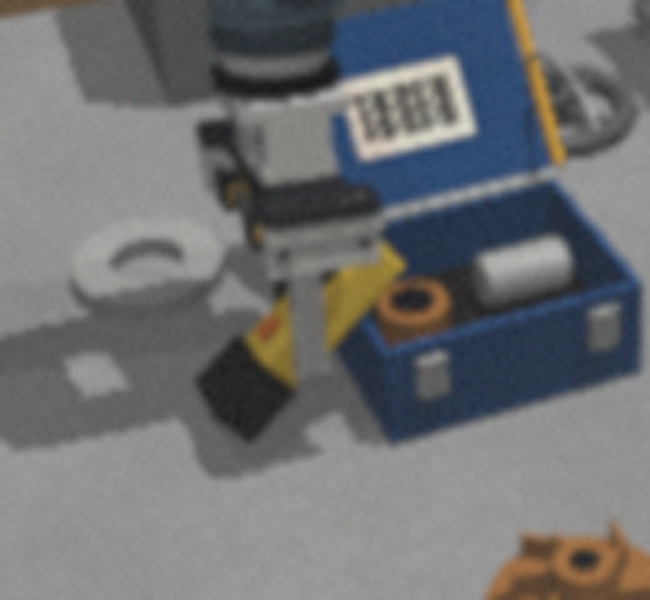

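Request:
{"op": "send_rows", "data": {"plan": [[[-0.2,0,0.8,0,0],[0,0,1,0,0],[0,0,1,0,0],[0,0,1,0,0],[0,0,1,0,0],[0,0,1,0,0],[0,0,1,0,0]]]}}

```text
time: 15.05
tool_pos: [0.3952, 0.0961, 0.2189]
ee_rot: [0.771, -0.023, -0.039, -0.635]
ft_force: [0.6, 0.2, -1.9]
finger_gap: 0.0436
```

```bash
python3 -c "
from h import *
s=st();shot('side','side11');shot('scene','scene11');shot('wrist','wrist11')
from ax import *
axis('side11');axis('scene11')
im=cv2.imread('pics/side11.png');cv2.imwrite('pics/s11y.png',cv2.resize(im[40:200,130:330],None,fx=4,fy=3.75,interpolation=cv2.INTER_CUBIC))"
```

```text
t 15.05 tcp [0.3952 0.0961 0.2189] fingdir [-0.085 -0.191 -0.978] jaw yaw 91.8 q [ 0.09 -0.27  2.05 -0.19  1.46 -1.48] F [ 0.6  0.2 -1.9] T [ 0.17 -0.09 -0.02] gap 0.0436
side11 plane 0 155 c [0.4285 0.0838 0.27  ] n [-0.042  0.982 -0.184] long dir [-0.816 -0.14  -0.561] n in tool [-0.012 -0.005  1.   ]
side11 plane 1 42 c [0.3961 0.0892 0.2596] n [ 0.615 -0.041 -0.787] long dir [-0.788 -0.064 -0.612] n in tool [0.679 0.728 0.09 ]
scene11 plane 0 90 c [0.4618 0.1123 0.294 ] n [0.766 0.156 0.624] long dir [-0.04   0.98  -0.196] n in tool [ 0.712 -0.702  0.012]
scene11 plane 1 38 c [0.4429 0.0879 0.2806] n [-0.066  0.983 -0.171] long dir [0.764 0.16  0.625] n in tool [-0.037 -0.015  0.999]
```

View pics/s11y.png

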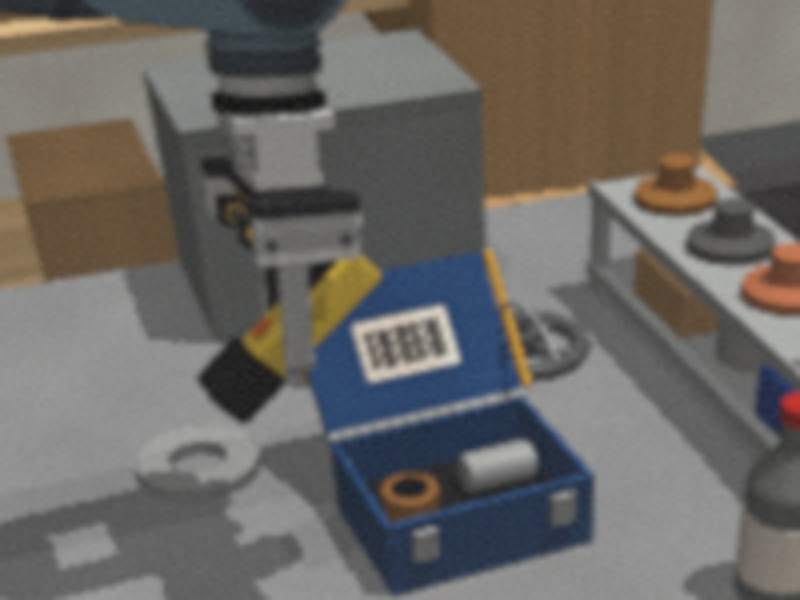

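View pics/wrist11.png

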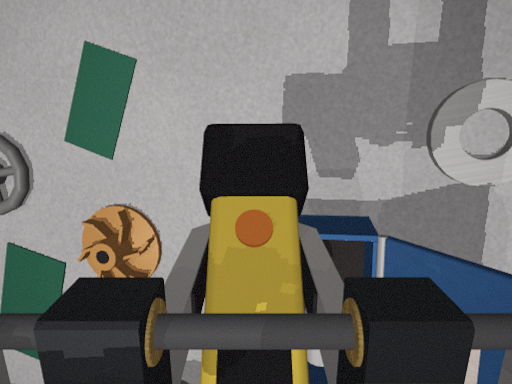

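```bash
python3 -c "
from ax import *
axis('wrist11')"
```

```text
wrist11 plane 0 10122 c [0.3977 0.1033 0.2645] n [ 0.619 -0.13  -0.775] long dir [0.785 0.144 0.603] n in tool [0.681 0.733 0.001]
wrist11 plane 1 438 c [0.4048 0.1066 0.2653] n [-0.627  0.136  0.767] long dir [0.769 0.269 0.58 ] n in tool [-0.688 -0.726  0.008]
```

Request:
{"op": "send_rows", "data": {"plan": [[[0,0,-1,0,0],[0,0,-1,0,0],[0,0,-1,0,0],[0,0,-1,0,0],[0,0,-1,0,0]]]}}

```text
time: 15.62
tool_pos: [0.3986, 0.0957, 0.0892]
ee_rot: [0.77, -0.021, -0.033, -0.637]
ft_force: [0.6, 0.4, -2.8]
finger_gap: 0.0439
```

```bash
python3 -c "
from h import *
s=st()"
```

```text
t 15.62 tcp [0.3986 0.0957 0.0892] fingdir [-0.073 -0.189 -0.979] jaw yaw 91.4 q [ 0.08 -0.09  2.16 -0.2   1.17 -1.42] F [ 0.6  0.4 -2.8] T [ 0.17 -0.1  -0.03] gap 0.0439
```

Request:
{"op": "send_rows", "data": {"plan": [[[0.2,0,-0.6,0,0],[0.1,0,-0.5,0,0],[0.1,0,-0.3,0,0],[0,0,0,0,0]]]}}

```text
time: 15.95
tool_pos: [0.3983, 0.0941, 0.0402]
ee_rot: [0.77, -0.029, -0.04, -0.636]
ft_force: [-2.8, 0.1, 7.4]
finger_gap: 0.0438
```

```bash
python3 -c "
from h import *
s=st();shot('wrist','wrist12')
from ax import *
axis('wrist12')"
```

```text
t 15.95 tcp [0.3983 0.0941 0.0402] fingdir [-0.097 -0.19  -0.977] jaw yaw 91.5 q [ 0.08  0.02  2.16 -0.21  1.09 -1.4 ] F [-2.8  0.1  7.4] T [ 0.13  0.19 -0.02] gap 0.0438
wrist12 plane 0 10247 c [0.398  0.1012 0.0839] n [ 0.662 -0.123 -0.739] long dir [0.749 0.143 0.647] n in tool [0.732 0.681 0.001]
wrist12 plane 1 434 c [0.4046 0.1046 0.0845] n [ 0.666 -0.13  -0.734] long dir [0.741 0.004 0.672] n in tool [ 0.736  0.677 -0.006]
```

Request:
{"op": "send_rows", "data": {"plan": [[[-0.1,0,0.8,0,0],[0,0,1,0,0],[0,0,1,0,0],[0,0,1,0,0],[0,0,1,0,0],[0,0,1,0,0],[0,0,1,0,0],[0,0,0.5,0,0]]]}}

```text
time: 16.67
tool_pos: [0.3852, 0.0933, 0.2199]
ee_rot: [0.769, -0.037, -0.047, -0.637]
ft_force: [0.9, 0.2, -2.0]
finger_gap: 0.0436
```

```bash
cat > win.py <<'E'
from ax import *
def label(fn):
    im,W=cloud(fn); hsv=cv2.cvtColor(im,cv2.COLOR_RGB2HSV).astype(int)
    reg=(W[...,0]>.43)&(W[...,0]<.62)&(W[...,1]>.19)&(W[...,1]<.31)&(W[...,2]>.085)&(W[...,2]<.19)
    m=(reg&(hsv[...,1]<110)&(hsv[...,2]>90)).astype(np.uint8)
    m=cv2.morphologyEx(m,cv2.MORPH_CLOSE,np.ones((7,7)))
    n,l,s,c=cv2.connectedComponentsWithStats(m); i=1+np.argmax(s[1:,4]); 
    v,u=np.where((l==i)&reg); P=W[v,u]
    print(fn,'label px',s[i],'bbox-mid',((np.nanpercentile(P,1,axis=0)+np.nanpercentile(P,99,axis=0))/2).round(4),'mean',np.nanmean(P,0).round(4))
def scan(fn,s,verbose=1):
    im,W=cloud(fn); t=s['tool_pos'];M=R.from_quat(s['ee_rot']).as_matrix()
    hsv=cv2.cvtColor(im,cv2.COLOR_RGB2HSV).astype(int);H,S,V=hsv[...,0],hsv[...,1],hsv[...,2]
    T=(W-t)@M
    near=np.linalg.norm(T,axis=-1)<.15
    m=near&(H>21)&(H<36)&(S>150)&(V>70)&(abs(T[...,2])<.03)
    P=T[m]
    for k in range(6):
        c=P.mean(0); n=np.linalg.svd(P-c,full_matrices=False)[2][2]; P=P[abs((P-c)@n)<.0025]
    if n[1]>0:n=-n
    up=n; lat=np.array([0,0,1.]); nose=np.cross(lat,up) ; nose/=np.linalg.norm(nose)
    if nose[0]>0: nose=-nose
    g=np.array([0,-.0188,0])
    zg=.032-(P-g).mean(0)@up
    q=(P-g)@nose; xe=np.percentile(q,99.7)   # yellow/black edge at scanner x ~ .029
    latc=(np.percentile(P[:,2],1)+np.percentile(P[:,2],99))/2
    # head front: black pts
    xg=.029-xe
    hm=near&(V<60)&(abs(T[...,2])<.028)
    Q=T[hm]; Q=Q[(abs((Q-c)@up-.004)<.003)]; hx=(Q-g)@nose; 
    w=g+nose*(.075-xg)+up*(.018-zg)+lat*latc
    ww=t+M@w; nw=M@nose
    print('slip',np.degrees(np.arctan2(nose[1],-nose[0])).round(2),'xg',xg.round(4),'zg',zg.round(4),'lat',latc.round(4),'headfront x',(np.percentile(hx,99)+xg).round(4) if len(hx) else None)
    print('window',ww.round(4),'nose',nw.round(4),'up',(M@up).round(3))
    return ww,nw
E
python3 -c "
from win import *
s=st();shot('wrist','wrist13')
scan('wrist13',observe())
label('side4');label('scene4')
for f in('side13','scene13'):
    shot(f[:-2],f); label(f)
from fit import *
lid('side13');lid('scene13')"
```

```text
t 16.67 tcp [0.3852 0.0933 0.2199] fingdir [-0.116 -0.187 -0.975] jaw yaw 91.4 q [ 0.08 -0.28  2.06 -0.18  1.49 -1.48] F [ 0.9  0.2 -2. ] T [ 0.16 -0.13  0.02] gap 0.0436
slip 46.76 xg 0.0057 zg 0.012 lat -0.0009 headfront x 0.0719
window [0.3316 0.0871 0.2007] nose [-0.7628 -0.138  -0.6317] up [-0.646  0.126  0.753]
side4 label px [217 120  29  23 477] bbox-mid [0.5243 0.2423 0.1281] mean [0.5236 0.2418 0.1283]
scene4 label px [333 162  41  58 737] bbox-mid [0.5268 0.2553 0.137 ] mean [0.5309 0.2487 0.1333]
side13 label px [209 116  37  27 535] bbox-mid [0.5165 0.2464 0.1347] mean [0.5192 0.244  0.1311]
scene13 label px [333 162  41  57 759] bbox-mid [0.5281 0.2543 0.136 ] mean [0.5304 0.2489 0.1338]
side13 1062 lid c [0.5224 0.2443 0.131 ] n [ 0.0358 -0.7625  0.6459] angle 130.2677617878802 yaw of n 2.6867605186837706 rms 0.001657683997711482
   y on plane at x=.52, z=.075: 0.1967679059299171
scene13 800 lid c [0.5215 0.2494 0.1349] n [ 0.0381 -0.7625  0.6459] angle 130.26978203871326 yaw of n 2.861629932942066 rms 0.0010643256852775728
   y on plane at x=.52, z=.075: 0.19851368837491745
```

```bash
python3 -c "
from win import *
scan('wrist7',{'tool_pos':np.array([.613,-.303,.176]),'ee_rot':np.array([.101,.711,-.691,-.079])})
scan('wrist11',{'tool_pos':np.array([.3952,.0961,.2189]),'ee_rot':np.array([.771,-.023,-.039,-.635])})
im,W=cloud('wrist7');print('head top',W[190,255],'yel',W[250,225],W[290,255])
im,W=cloud('wrist6');print('at mat: head top',W[190,255],'yel',W[250,225],'mat',W[150,150],'bench',W[50,300])
im,W=cloud('wrist13')
hsv=cv2.cvtColor(im,cv2.COLOR_RGB2HSV); 
cv2.imwrite('pics/w13.png',im[...,::-1])
"
```

```text
slip 2.03 xg 0.016 zg 0.0254 lat -0.0003 headfront x 0.0722
window [ 0.6695 -0.318   0.1869] nose [ 0.9677 -0.2519 -0.0082] up [ 0.006 -0.01   1.   ]
slip 43.08 xg 0.011 zg 0.011 lat -0.0017 headfront x 0.0718
window [0.3422 0.0898 0.2045] nose [-0.7855 -0.1416 -0.6025] up [-0.618  0.129  0.775]
head top [ 0.64609899 -0.31370218  0.20455446] yel [ 0.61952523 -0.29132469  0.20183857] [ 0.59471819 -0.30019463  0.20183904]
at mat: head top [ 0.6617314  -0.31740892  0.03940535] yel [ 0.63555547 -0.29534025  0.03632219] mat [ 0.69039518 -0.26434009  0.00560347] bench [ 0.7199176  -0.35585882  0.00088242]
```

View pics/w13.png

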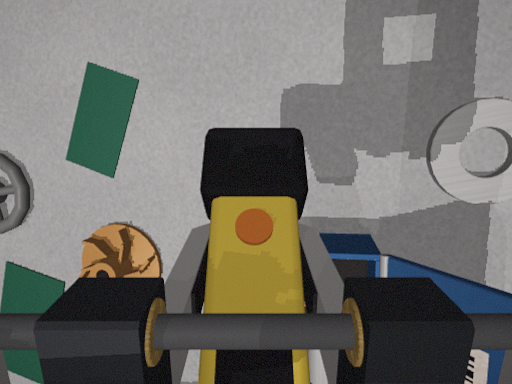

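Request:
{"op": "send_rows", "data": {"plan": [[[0.3,0,0.3,-1,0],[0.3,0,0.2,-1,0],[0.3,0,0.15,-1,0],[0.3,0,0.15,-1,0],[0.3,0,0.15,-1,0],[0.3,0,0.15,-1,0],[0.3,0,0.15,-1,0],[0.3,0,0.15,-1,0]]]}}

```text
time: 17.48
tool_pos: [0.4367, 0.0938, 0.2341]
ee_rot: [0.704, -0.319, 0.172, -0.61]
ft_force: [0.3, 1.5, -2.4]
finger_gap: 0.0437
```

Request:
{"op": "send_rows", "data": {"plan": [[[0.3,0,0.15,-1,0],[0.3,0,0.15,-1,0],[0.3,0,0.15,-1,0],[0.3,0,0.15,-1,0],[0.3,0,0.15,-1,0],[0.3,0,0.15,-1,0],[0.3,0,0.15,-1,0],[0.3,0,0.15,-1,0]]]}}

```text
time: 18.15
tool_pos: [0.4913, 0.0932, 0.2431]
ee_rot: [-0.545, 0.562, -0.369, 0.501]
ft_force: [-0.5, -0.5, -2.0]
finger_gap: 0.0441
```

```bash
python3 -c "
from win import *
s=st();shot('wrist','wrist14')
scan('wrist14',observe())"
```

```text
t 18.15 tcp [0.4913 0.0932 0.2431] fingdir [-0.242  0.134 -0.961] jaw yaw 7.8 q [-0.1   0.02  1.76  0.11  1.62 -0.23] F [-0.5 -0.5 -2. ] T [-0.18 -0.16 -0.05] gap 0.0441
slip 46.99 xg 0.0073 zg 0.0117 lat -0.0013 headfront x 0.072
window [0.4798 0.1459 0.2264] nose [-0.2401  0.7684 -0.5932] up [0.095 0.627 0.773]
```

Request:
{"op": "send_rows", "data": {"plan": [[[0,0,0.12,-1,0],[0,0,0.12,-1,0],[0,0,0.12,-1,0],[0,0,0.12,-1,0],[0,0,0.12,-1,0],[0,0,0.12,-1,0],[0,0,0.12,-1,0],[0,0,0.12,-1,0]]]}}

```text
time: 18.87
tool_pos: [0.4842, 0.0926, 0.2489]
ee_rot: [-0.317, 0.725, -0.515, 0.331]
ft_force: [-0.3, 0.7, -2.7]
finger_gap: 0.0439
```

Request:
{"op": "send_rows", "data": {"plan": [[[0,0,0.12,-1,0],[0,0,0.12,-1,0],[0,0,0.12,-1,0],[0,0,0.12,-1,0],[0,0,0.12,-1,0],[0,0,0.12,-1,0],[0,0,0.12,-1,0],[0,0,0.12,-1,0]]]}}

```text
time: 19.53
tool_pos: [0.4745, 0.0926, 0.2544]
ee_rot: [-0.048, 0.794, -0.595, 0.117]
ft_force: [-0.3, 0.9, -2.5]
finger_gap: 0.0442
```

```bash
python3 -c "
from win import *
s=st();shot('wrist','wrist15')
scan('wrist15',observe())"
```

```text
t 19.53 tcp [0.4745 0.0926 0.2544] fingdir [ 0.063  0.288 -0.956] jaw yaw -75.4 q [-0.22 -0.26  1.99  0.3   1.42  1.06] F [-0.3  0.9 -2.5] T [-0.22  0.26  0.04] gap 0.0442
slip 47.01 xg 0.0075 zg 0.0112 lat 0.0006 headfront x 0.0719
window [0.5252 0.1106 0.2363] nose [ 0.7072  0.3558 -0.6109] up [ 0.665 -0.04   0.746]
```

Request:
{"op": "send_rows", "data": {"plan": [[[0,0,0.12,-1,0],[0,0,0.12,-1,0],[0,0,0.12,-1,0],[0,0,0.12,-1,0],[0,0,0.12,-1,0],[0,0,0.12,-1,0],[0,0,0.12,-1,0],[0,0,0.12,-1,0]]]}}

```text
time: 20.25
tool_pos: [0.466, 0.0928, 0.2625]
ee_rot: [0.223, 0.761, -0.599, -0.106]
ft_force: [-0.3, 0.1, -2.4]
finger_gap: 0.0436
```

```bash
python3 -c "
from win import *
s=st()"
```

```text
t 20.25 tcp [0.466  0.0928 0.2625] fingdir [ 0.212  0.182 -0.96 ] jaw yaw -116.3 q [-0.18 -0.4   2.09  0.23  1.29  1.82] F [-0.3  0.1 -2.4] T [-0.14  0.34 -0.02] gap 0.0436
```

Request:
{"op": "send_rows", "data": {"plan": [[[0.05,0,0.12,0,0],[0.05,0,0.12,0,0],[0.05,0,0.12,0,0],[0.05,0,0.12,0,0],[0.05,0,0.12,0,0],[0.05,0,0.12,0,0],[0.05,0,0.12,0,0],[0.05,0,0.12,0,0]]]}}

```text
time: 20.92
tool_pos: [0.4742, 0.0931, 0.2825]
ee_rot: [0.214, 0.762, -0.602, -0.105]
ft_force: [0.6, 0.3, -1.6]
finger_gap: 0.0438
```

```bash
python3 -c "
from win import *
s=st();shot('wrist','wrist16')
scan('wrist16',observe())"
```

```text
t 20.92 tcp [0.4742 0.0931 0.2825] fingdir [ 0.2    0.184 -0.962] jaw yaw -115.6 q [-0.17 -0.38  2.03  0.22  1.33  1.82] F [ 0.6  0.3 -1.6] T [-0.16  0.3  -0.  ] gap 0.0438
slip 47.06 xg 0.0074 zg 0.012 lat 0.0005 headfront x 0.072
window [0.5246 0.0746 0.2626] nose [ 0.7508 -0.1743 -0.6371] up [ 0.512 -0.456  0.728]
```

Request:
{"op": "send_rows", "data": {"plan": [[[0.1,0,0,1,0],[0.1,0,0,1,0],[0.1,0,0,1,0],[0.1,0,0,1,0],[0.1,0,0,1,0],[0.1,0,0,1,0],[0.1,0,0,1,0],[0.1,0,0,1,0]]]}}

```text
time: 21.63
tool_pos: [0.4963, 0.0927, 0.2857]
ee_rot: [-0.071, 0.788, -0.599, 0.12]
ft_force: [0.4, -0.2, -2.1]
finger_gap: 0.0439
```

Request:
{"op": "send_rows", "data": {"plan": [[[0.1,0,0.05,1,0],[0.1,0,0.05,1,0],[0.1,0,0.05,1,0],[0.1,0,0.05,1,0],[0.1,0,0.05,1,0],[0.1,0,0.05,1,0],[0.1,0,0.05,1,0],[0.1,0,0.05,1,0]]]}}

```text
time: 22.3
tool_pos: [0.5196, 0.0911, 0.2963]
ee_rot: [-0.348, 0.71, -0.517, 0.328]
ft_force: [-0.6, -0.7, -2.2]
finger_gap: 0.0438
```

```bash
python3 -c "
from win import *
s=st();shot('wrist','wrist17')
scan('wrist17',observe())"
```

```text
t 22.3 tcp [0.5196 0.0911 0.2963] fingdir [-0.155  0.224 -0.962] jaw yaw -31.5 q [-0.15 -0.01  1.69  0.2   1.65  0.41] F [-0.6 -0.7 -2.2] T [-0.24 -0.05  0.04] gap 0.0438
slip 46.95 xg 0.0084 zg 0.0124 lat -0.0007 headfront x 0.0719
window [0.5425 0.1388 0.2769] nose [ 0.2554  0.7334 -0.63  ] up [0.502 0.456 0.735]
```

Request:
{"op": "send_rows", "data": {"plan": [[[0.05,0.2,-0.6,1,0],[0.05,0.2,-0.8,1,0],[0,0.2,-0.8,1,0],[0,0.2,-0.7,1,0],[0,0.1,-0.2,0.3,0],[0,0,0,0,0]]]}}

```text
time: 22.85
tool_pos: [0.5258, 0.1141, 0.2182]
ee_rot: [-0.475, 0.629, -0.446, 0.424]
ft_force: [-0.2, -0.1, -2.7]
finger_gap: 0.0437
```

```bash
python3 -c "
from win import *
s=st();shot('wrist','wrist18');shot('side','side18')
scan('wrist18',observe())"
```

```text
t 22.85 tcp [0.5258 0.1141 0.2182] fingdir [-0.219  0.152 -0.964] jaw yaw -9.4 q [-0.07  0.11  1.71  0.14  1.56  0.09] F [-0.2 -0.1 -2.7] T [-0.25 -0.07  0.05] gap 0.0437
slip 46.97 xg 0.0068 zg 0.0128 lat -0.0006 headfront x 0.0719
window [0.5294 0.1669 0.1988] nose [-0.0289  0.7765 -0.6295] up [0.289 0.609 0.738]
```

View pics/wrist18.png

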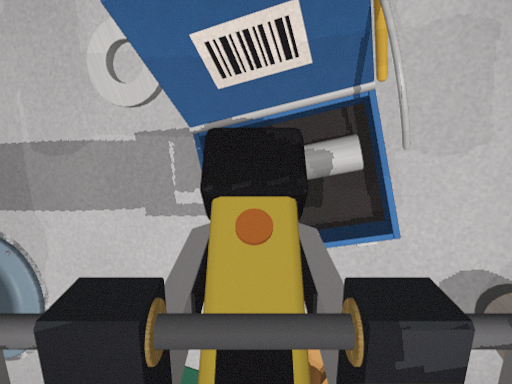

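View pics/side18.png

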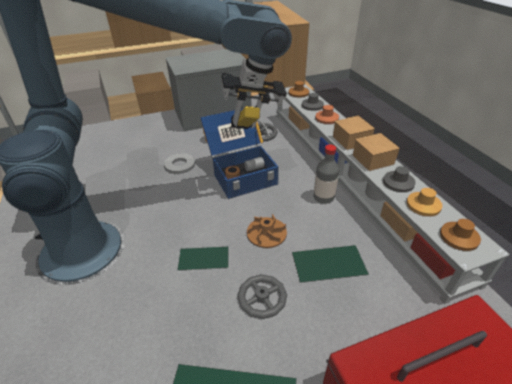

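```bash
cat > hit.py <<'E'
from win import *
def hit(fn,cor=None):
    s=observe(); w,nz=scan(fn,s)
    im,W=cloud(fn)
    m=np.isfinite(W[...,0])&(W[...,0]>.44)&(W[...,0]<.61)&(W[...,1]>.21)&(W[...,1]<.31)&(W[...,2]>.09)&(W[...,2]<.19)
    P=W[m]
    for k in range(5):
        c=P.mean(0); n=np.linalg.svd(P-c,full_matrices=False)[2][2]; P=P[abs((P-c)@n)<.003]
    if n[1]>0:n=-n
    if cor is not None:
        d=np.load(f'pics/{fn}.npz');K=d['K'];Vi=np.linalg.inv(d['V']);uv=np.array(cor,float)
        r=np.c_[(uv[:,0]-K[0,2])/K[0,0],-(uv[:,1]-K[1,2])/K[1,1],-np.ones(len(uv))]@Vi[:3,:3].T;o=Vi[:3,3]
        C=o+r*(((c-o)@n)/(r@n))[:,None]; L=C.mean(0)
        print('sizes',[np.linalg.norm(C[i]-C[(i+1)%4]).round(4) for i in range(4)])
    else: L=np.array([.524,.2425,.1285])
    t=((c-w)@n)/(nz@n); h=w+nz*t
    print('lid n',n.round(4),'ang',np.degrees(np.arctan2(n[2],-n[1]))+90,'label',L.round(4),'dist',t.round(4),'hit-label',(h-L).round(4),'misalign deg',np.degrees(np.arccos(-nz@n)).round(2))
    print('window target',(L+.1*n).round(4),'shift units',((L+.1*n-w)/.025).round(2))
E
python3 -c "
from hit import *
hit('wrist18',[(191,37),(297,1),(312,62),(218,87)])"
```

```text
slip 46.97 xg 0.0068 zg 0.0128 lat -0.0006 headfront x 0.0719
window [0.5294 0.1669 0.1988] nose [-0.0289  0.7765 -0.6295] up [0.289 0.609 0.738]
sizes [np.float64(0.0825), np.float64(0.0522), np.float64(0.0832), np.float64(0.0503)]
lid n [ 0.0401 -0.7627  0.6455] ang 130.24038724615932 label [0.5236 0.2414 0.1299] dist 0.1015 hit-label [0.0028 0.0044 0.005 ] misalign deg 1.37
window target [0.5277 0.1651 0.1945] shift units [-0.07 -0.07 -0.17]
```

Request:
{"op": "send_rows", "data": {"plan": [[[-0.1,-0.08,-0.2,0.1,0],[0,0,0,0,0],[0,0,0,0,0]]]}}

```text
time: 23.2
tool_pos: [0.5253, 0.1103, 0.2177]
ee_rot: [-0.474, 0.626, -0.447, 0.428]
ft_force: [0.2, -0.7, -1.5]
finger_gap: 0.0432
```

```bash
python3 -c "
from hit import *
st();shot('wrist','wrist19');hit('wrist19')"
```

```text
t 23.2 tcp [0.5253 0.1103 0.2177] fingdir [-0.211  0.15  -0.966] jaw yaw -9.2 q [-0.08  0.1   1.72  0.13  1.55  0.08] F [ 0.2 -0.7 -1.5] T [-0.26 -0.09  0.02] gap 0.0432
slip 46.92 xg 0.0082 zg 0.0118 lat -0.0004 headfront x 0.072
window [0.5287 0.1631 0.1984] nose [-0.0287  0.7763 -0.6297] up [0.28  0.611 0.741]
lid n [ 0.0399 -0.7632  0.6449] ang 130.19566344173205 label [0.524  0.2425 0.1285] dist 0.1041 hit-label [0.0017 0.0014 0.0043] misalign deg 1.32
window target [0.528  0.1662 0.193 ] shift units [-0.03  0.12 -0.22]
```

Request:
{"op": "send_rows", "data": {"plan": [[[0,0.12,-0.3,0,0],[0,0,0,0,0],[0,0,0,0,0]]]}}

```text
time: 23.5
tool_pos: [0.526, 0.113, 0.2108]
ee_rot: [-0.473, 0.626, -0.448, 0.428]
ft_force: [0.5, -0.3, -2.2]
finger_gap: 0.0438
```

```bash
python3 -c "
from hit import *
st();shot('wrist','wrist20');hit('wrist20')"
```

```text
t 23.5 tcp [0.526  0.113  0.2108] fingdir [-0.209  0.15  -0.966] jaw yaw -9.3 q [-0.07  0.11  1.72  0.14  1.54  0.08] F [ 0.5 -0.3 -2.2] T [-0.16 -0.1   0.  ] gap 0.0438
slip 46.9 xg 0.0085 zg 0.0117 lat -0.0003 headfront x 0.072
window [0.5295 0.1658 0.1915] nose [-0.0259  0.7765 -0.6296] up [0.279 0.61  0.741]
lid n [ 0.0397 -0.7636  0.6445] ang 130.1677422426472 label [0.524  0.2425 0.1285] dist 0.0976 hit-label [ 0.0029 -0.0009  0.0016] misalign deg 1.38
window target [0.528  0.1661 0.193 ] shift units [-0.06  0.01  0.06]
```

Aim error is about 3 mm, distance about 98 mm, misalignment 1.4°. Now I hold still for about 3 s.

Request:
{"op": "send_rows", "data": {"plan": [[[0,0,0,0,0],[0,0,0,0,0],[0,0,0,0,0],[0,0,0,0,0],[0,0,0,0,0],[0,0,0,0,0],[0,0,0,0,0],[0,0,0,0,0]]]}}

```text
time: 24.22
tool_pos: [0.5259, 0.1132, 0.2106]
ee_rot: [-0.473, 0.626, -0.448, 0.428]
ft_force: [0.1, -0.1, -1.8]
finger_gap: 0.044
```

Request:
{"op": "send_rows", "data": {"plan": [[[0,0,0,0,0],[0,0,0,0,0],[0,0,0,0,0],[0,0,0,0,0],[0,0,0,0,0],[0,0,0,0,0],[0,0,0,0,0],[0,0,0,0,0]]]}}

```text
time: 24.88
tool_pos: [0.5259, 0.1132, 0.2106]
ee_rot: [-0.473, 0.626, -0.448, 0.428]
ft_force: [-0.3, -0.1, -1.9]
finger_gap: 0.044
```

Request:
{"op": "send_rows", "data": {"plan": [[[0,0,0,0,0],[0,0,0,0,0],[0,0,0,0,0],[0,0,0,0,0],[0,0,0,0,0],[0,0,0,0,0],[0,0,0,0,0],[0,0,0,0,0]]]}}

```text
time: 25.55
tool_pos: [0.5259, 0.1132, 0.2106]
ee_rot: [-0.473, 0.626, -0.448, 0.428]
ft_force: [-0.5, 0.1, -1.8]
finger_gap: 0.0437
```

Request:
{"op": "send_rows", "data": {"plan": [[[0,0,0,0,0],[0,0,0,0,0],[0,0,0,0,0],[0,0,0,0,0],[0,0,0,0,0],[0,0,0,0,0],[0,0,0,0,0],[0,0,0,0,0]]]}}

```text
time: 26.22
tool_pos: [0.5259, 0.1132, 0.2106]
ee_rot: [-0.473, 0.626, -0.448, 0.428]
ft_force: [-0.0, -0.3, -1.9]
finger_gap: 0.0441
```

```bash
python3 -c "
from hit import *
s=st();print(np.abs(s['qvel']).max());shot('wrist','wrist21');hit('wrist21')"
```

```text
t 26.22 tcp [0.5259 0.1132 0.2106] fingdir [-0.209  0.15  -0.966] jaw yaw -9.2 q [-0.07  0.11  1.72  0.14  1.54  0.08] F [-0.  -0.3 -1.9] T [-0.22 -0.09  0.01] gap 0.0441
0.001236642661575554
slip 46.94 xg 0.0082 zg 0.0119 lat -0.0005 headfront x 0.0719
window [0.5293 0.1659 0.1913] nose [-0.026   0.7761 -0.6301] up [0.279 0.611 0.741]
lid n [ 0.0398 -0.7635  0.6445] ang 130.16843705257625 label [0.524  0.2425 0.1285] dist 0.0974 hit-label [ 0.0028 -0.001   0.0015] misalign deg 1.35
window target [0.528  0.1661 0.193 ] shift units [-0.05  0.01  0.06]
```

Request:
{"op": "send_rows", "data": {"plan": [[[0,-1,0.5,0,0],[0,-1,0.7,-1,0],[0,-1,0.6,-1,0],[0,-1,0.3,-1,0],[0,-1,0.1,-1,0],[0,-1,0.1,-1,0],[0,-1,0.1,-1,0],[0.1,-1,0.1,-1,0]]]}}

```text
time: 26.93
tool_pos: [0.5263, -0.0901, 0.2755]
ee_rot: [-0.256, 0.742, -0.558, 0.269]
ft_force: [0.0, -0.1, -2.4]
finger_gap: 0.0438
```

Request:
{"op": "send_rows", "data": {"plan": [[[0.1,-1,0.1,-1,0],[0.1,-1,0.1,-1,0],[0.2,-1,0.1,-1,0],[0.3,-1,0.1,-1,0],[0.3,-1,0.1,-1,0],[0.4,-1,0.1,-1,0],[0.4,-0.5,0.1,-1,0],[0.5,-0.5,0.1,-1,0]]]}}

```text
time: 27.6
tool_pos: [0.5827, -0.2781, 0.2965]
ee_rot: [0.029, 0.785, -0.617, 0.048]
ft_force: [0.4, 0.0, -1.6]
finger_gap: 0.0438
```

```bash
python3 -c "
from win import *
s=st();shot('wrist','wrist22')
scan('wrist22',observe())
for f in('side22','scene22'):
    shot(f[:-2],f)
from fit import *
lid('side22');lid('scene22')"
```

```text
t 27.6 tcp [ 0.5827 -0.2781  0.2965] fingdir [ 0.105  0.236 -0.966] jaw yaw -87.7 q [-0.73  0.2   1.47  0.25  1.56  0.8 ] F [ 0.4  0.  -1.6] T [-0.19  0.2   0.  ] gap 0.0438
slip 47.12 xg 0.0082 zg 0.0126 lat -0.0016 headfront x 0.0719
window [ 0.6358 -0.272   0.2771] nose [ 0.7553  0.1776 -0.6309] up [ 0.654 -0.151  0.741]
side22 1183 lid c [0.5169 0.2469 0.1341] n [ 0.041  -0.7615  0.6468] angle 130.34530029377794 yaw of n 3.0830238948669133 rms 0.0017379692279201103
   y on plane at x=.52, z=.075: 0.19685187411963614
scene22 799 lid c [0.5219 0.2491 0.1344] n [ 0.0388 -0.7615  0.6471] angle 130.35646408826346 yaw of n 2.9202439343201747 rms 0.0011418434433424097
   y on plane at x=.52, z=.075: 0.19847400647165475
```

Request:
{"op": "send_rows", "data": {"plan": [[[0.5,-0.2,-0.7,-1,0],[0.5,-0.2,-1,-1,0],[0.5,-0.2,-1,-1,0],[0.5,-0.2,-1,-1,0],[0.4,-0.1,-1,-1,0],[0,0,-1,-0.3,0],[0,0,-1,0,0],[0,0,0,0,0]]]}}

```text
time: 28.42
tool_pos: [0.6418, -0.2906, 0.1242]
ee_rot: [0.203, 0.757, -0.614, -0.093]
ft_force: [-0.1, -0.4, -3.6]
finger_gap: 0.0434
```

```bash
cat >> win.py <<'E'
def edge(fn):
    s=observe(); w,n=scan(fn,s); M=R.from_quat(s['ee_rot']).as_matrix()
    lat=M[:,2]; up=np.cross(lat,n); up*=np.sign(up[2])
    e=w-up*.018; c=w-.075*n-.018*up
    print('pitch',np.degrees(np.arcsin(-n[2])).round(1),'yaw',np.degrees(np.arctan2(n[1],n[0])).round(1),'roll',np.degrees(np.arcsin(lat[2])).round(1))
    print('nose edge mid',e.round(4),'L/R z',(e-lat*.028)[2].round(4),(e+lat*.028)[2].round(4),'centre',c.round(4))
    print('edge to target (.688,-.310) units',((np.array([.688,-.310])-e[:2])/.025).round(2))
E
python3 -c "
from win import *
st();shot('wrist','wrist23')
edge('wrist23')"
```

```text
t 28.42 tcp [ 0.6418 -0.2906  0.1242] fingdir [ 0.194  0.164 -0.967] jaw yaw -113.6 q [-0.69  0.39  1.55  0.28  1.17  1.21] F [-0.1 -0.4 -3.6] T [-0.08  0.4  -0.03] gap 0.0434
slip 47.19 xg 0.0068 zg 0.0141 lat 0.0008 headfront x 0.0715
window [ 0.6926 -0.308   0.1047] nose [ 0.756  -0.1676 -0.6328] up [ 0.526 -0.421  0.739]
pitch 39.3 yaw -12.5 roll -13.3
nose edge mid [ 0.6831 -0.3005  0.0914] L/R z 0.0978 0.085 centre [ 0.6264 -0.2879  0.1389]
edge to target (.688,-.310) units [ 0.2  -0.38]
```

Request:
{"op": "send_rows", "data": {"plan": [[[0,-0.2,-0.9,0,0],[0,-0.2,-1,-0.15,0],[0,0,-0.8,0,0],[0,0,-0.1,0,0]]]}}

```text
time: 28.8
tool_pos: [0.6473, -0.302, 0.0663]
ee_rot: [0.21, 0.754, -0.616, -0.088]
ft_force: [-0.0, 0.5, -2.8]
finger_gap: 0.0434
```

```bash
python3 -c "
from win import *
st();shot('wrist','wrist24')
edge('wrist24')"
```

```text
t 28.8 tcp [ 0.6473 -0.302   0.0663] fingdir [ 0.209  0.153 -0.966] jaw yaw -113.7 q [-0.7   0.47  1.55  0.29  1.07  1.17] F [-0.   0.5 -2.8] T [-0.12  0.32  0.06] gap 0.0434
slip 47.13 xg 0.0072 zg 0.0132 lat 0.0005 headfront x 0.0716
window [ 0.6984 -0.3201  0.0478] nose [ 0.7642 -0.1787 -0.6197] up [ 0.512 -0.416  0.751]
pitch 38.3 yaw -13.2 roll -13.0
nose edge mid [ 0.6892 -0.3126  0.0342] L/R z 0.0405 0.0279 centre [ 0.6318 -0.2992  0.0807]
edge to target (.688,-.310) units [-0.05  0.1 ]
```

Request:
{"op": "send_rows", "data": {"plan": [[[-0.1,0.1,-0.9,0,0],[-0.15,0.05,-0.4,0,0],[-0.2,0.05,-0.3,0,0]]]}}

```text
time: 29.1
tool_pos: [0.6433, -0.3011, 0.039]
ee_rot: [0.215, 0.752, -0.618, -0.079]
ft_force: [0.1, 3.8, 12.2]
finger_gap: 0.0436
```

```bash
python3 -c "
from win import *
st();shot('wrist','wrist25')
edge('wrist25')"
```

```text
t 29.1 tcp [ 0.6433 -0.3011  0.039 ] fingdir [ 0.225  0.142 -0.964] jaw yaw -113.3 q [-0.7   0.49  1.59  0.31  1.    1.14] F [ 0.1  3.8 12.2] T [ 0.77 -0.6   0.35] gap 0.0436
slip 45.86 xg 0.007 zg 0.0093 lat 0.0002 headfront x 0.0713
window [ 0.6957 -0.3199  0.0228] nose [ 0.7843 -0.1912 -0.5901] up [ 0.487 -0.399  0.777]
pitch 36.2 yaw -13.7 roll -12.9
nose edge mid [ 0.687  -0.3126  0.0089] L/R z 0.0151 0.0026 centre [ 0.6281 -0.2983  0.0531]
edge to target (.688,-.310) units [0.04 0.11]
```

Request:
{"op": "send_rows", "data": {"plan": [[[-0.45,0.1,-0.15,0,0],[-0.4,0.1,-0.25,0,0]]]}}

```text
time: 29.32
tool_pos: [0.6271, -0.2989, 0.0364]
ee_rot: [0.22, 0.75, -0.62, -0.073]
ft_force: [2.7, -0.5, 5.7]
finger_gap: 0.044
```

```bash
python3 -c "
from win import *
st();shot('wrist','wrist26')
edge('wrist26')"
```

```text
t 29.32 tcp [ 0.6271 -0.2989  0.0364] fingdir [ 0.239  0.135 -0.962] jaw yaw -113.1 q [-0.71  0.46  1.64  0.32  0.97  1.11] F [ 2.7 -0.5  5.7] T [-0.05 -1.06  0.06] gap 0.044
slip 43.92 xg 0.0054 zg 0.0077 lat -0.0003 headfront x 0.0718
window [ 0.6813 -0.3192  0.0233] nose [ 0.8069 -0.2088 -0.5526] up [ 0.451 -0.387  0.804]
pitch 33.5 yaw -14.5 roll -12.7
nose edge mid [ 0.6732 -0.3121  0.0088] L/R z 0.015 0.0026 centre [ 0.6127 -0.2965  0.0503]
edge to target (.688,-.310) units [0.59 0.09]
```

Request:
{"op": "send_rows", "data": {"plan": [[[0,0,-0.45,0,0],[0,0,-0.45,0,0],[0,0,-0.45,0,0]]]}}

```text
time: 29.62
tool_pos: [0.6301, -0.3028, 0.0164]
ee_rot: [0.223, 0.748, -0.622, -0.067]
ft_force: [-4.0, 3.6, 7.1]
finger_gap: 0.0441
```

```bash
python3 -c "
from win import *
st();shot('wrist','wrist27')
edge('wrist27')"
```

```text
t 29.62 tcp [ 0.6301 -0.3028  0.0164] fingdir [ 0.251  0.127 -0.96 ] jaw yaw -112.8 q [-0.72  0.49  1.64  0.33  0.93  1.08] F [-4.   3.6  7.1] T [0.27 0.19 0.14] gap 0.0441
slip 28.61 xg 0.0061 zg 0.0027 lat -0.0002 headfront x 0.0722
window [ 0.6904 -0.3308  0.0256] nose [ 0.902  -0.3062 -0.3042] up [ 0.207 -0.31   0.928]
pitch 17.7 yaw -18.8 roll -12.6
nose edge mid [ 0.6866 -0.3252  0.0089] L/R z 0.015 0.0029 centre [ 0.619  -0.3022  0.0318]
edge to target (.688,-.310) units [0.05 0.61]
```

Request:
{"op": "send_rows", "data": {"plan": [[[0,0.3,0.35,0.9,0],[0,0.3,0,0.9,0],[0,0,-0.2,0,0]]]}}

```text
time: 29.92
tool_pos: [0.6294, -0.2885, 0.0217]
ee_rot: [0.162, 0.762, -0.626, -0.015]
ft_force: [0.6, -0.1, -2.0]
finger_gap: 0.0436
```

```bash
python3 -c "
from win import *
st();shot('wrist','wrist28')
edge('wrist28')"
```

```text
t 29.92 tcp [ 0.6294 -0.2885  0.0217] fingdir [ 0.228  0.163 -0.96 ] jaw yaw -103.4 q [-0.71  0.49  1.63  0.33  0.98  0.94] F [ 0.6 -0.1 -2. ] T [-0.1   0.31  0.02] gap 0.0436
slip 26.87 xg 0.0053 zg 0.0029 lat -0.0002 headfront x 0.0723
window [ 0.694  -0.3071  0.0334] nose [ 0.947  -0.1667 -0.2747] up [ 0.225 -0.265  0.938]
pitch 15.9 yaw -10.0 roll -12.4
nose edge mid [ 0.69   -0.3023  0.0166] L/R z 0.0226 0.0105 centre [ 0.6189 -0.2898  0.0372]
edge to target (.688,-.310) units [-0.08 -0.31]
```

Request:
{"op": "send_rows", "data": {"plan": [[[-0.1,0,-0.3,0,0],[-0.1,0,-0.15,0,0]]]}}

```text
time: 30.13
tool_pos: [0.6248, -0.2891, 0.0102]
ee_rot: [0.165, 0.762, -0.626, -0.016]
ft_force: [0.5, 2.2, 4.6]
finger_gap: 0.0441
```

```bash
python3 -c "
from win import *
st();shot('wrist','wrist29')
edge('wrist29')"
```

```text
t 30.13 tcp [ 0.6248 -0.2891  0.0102] fingdir [ 0.231  0.161 -0.959] jaw yaw -103.7 q [-0.71  0.5   1.65  0.34  0.95  0.93] F [0.5 2.2 4.6] T [ 0.4  -0.49  0.3 ] gap 0.0441
slip 23.94 xg 0.004 zg 0.0033 lat -0.0001 headfront x 0.0721
window [ 0.6907 -0.309   0.0261] nose [ 0.9573 -0.1834 -0.2233] up [ 0.174 -0.251  0.952]
pitch 12.9 yaw -10.8 roll -12.4
nose edge mid [ 0.6876 -0.3044  0.009 ] L/R z 0.015 0.003 centre [ 0.6158 -0.2906  0.0258]
edge to target (.688,-.310) units [ 0.02 -0.23]
```

View pics/wrist29.png

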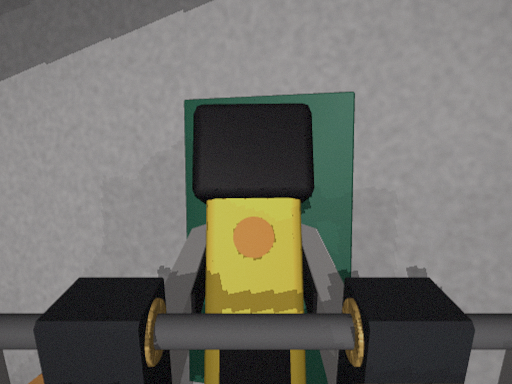

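Request:
{"op": "send_rows", "data": {"plan": [[[0,0,0,0,45],[0,0,0,0,46],[0,0,0,0,46.4]]]}}

```text
time: 30.43
tool_pos: [0.6244, -0.2897, 0.0102]
ee_rot: [0.166, 0.762, -0.626, -0.017]
ft_force: [1.1, 1.3, 0.4]
finger_gap: 0.0441
```

```bash
python3 -c "
from win import *
st();shot('wrist','wrist30')
edge('wrist30')"
```

```text
t 30.43 tcp [ 0.6244 -0.2897  0.0102] fingdir [ 0.232  0.161 -0.959] jaw yaw -103.8 q [-0.71  0.5   1.65  0.34  0.95  0.93] F [1.1 1.3 0.4] T [ 0.1  -0.08  0.15] gap 0.0441
slip 23.7 xg 0.0041 zg 0.0035 lat 0.0002 headfront x 0.0721
window [ 0.6903 -0.3098  0.0265] nose [ 0.9578 -0.1863 -0.2189] up [ 0.169 -0.251  0.953]
pitch 12.6 yaw -11.0 roll -12.4
nose edge mid [ 0.6873 -0.3051  0.0093] L/R z 0.0153 0.0033 centre [ 0.6155 -0.2912  0.0257]
edge to target (.688,-.310) units [ 0.03 -0.19]
```

Request:
{"op": "send_rows", "data": {"plan": [[[0,0,0,0,46.8],[0,0,0,0,47.2],[0,0,0,0,47.6]]]}}

```text
time: 30.73
tool_pos: [0.624, -0.2898, 0.0099]
ee_rot: [0.166, 0.762, -0.626, -0.018]
ft_force: [-0.3, 1.5, 2.2]
finger_gap: 0.0446
```

```bash
python3 -c "
from win import *
st();shot('wrist','wrist31')
edge('wrist31')"
```

```text
t 30.73 tcp [ 0.624  -0.2898  0.0099] fingdir [ 0.231  0.161 -0.96 ] jaw yaw -103.9 q [-0.71  0.5   1.65  0.34  0.95  0.93] F [-0.3  1.5  2.2] T [ 0.21  0.24 -0.02] gap 0.0446
slip 9.87 xg 0.0048 zg 0.0192 lat 0.0 headfront x 0.0727
window [ 0.6878 -0.3097  0.0278] nose [ 0.97   -0.2429  0.0138] up [-0.059 -0.178  0.982]
pitch -0.8 yaw -14.1 roll -12.4
nose edge mid [ 0.689  -0.306   0.0102] L/R z 0.0162 0.0042 centre [ 0.6162 -0.2878  0.0092]
edge to target (.688,-.310) units [-0.04 -0.16]
```

Request:
{"op": "send_rows", "data": {"plan": [[[0,0,0,0,49],[0,0,0.05,0,51],[0,0,0.05,0,54],[0,0,0.05,0,56]]]}}

```text
time: 31.12
tool_pos: [0.6232, -0.2894, 0.0128]
ee_rot: [0.165, 0.762, -0.626, -0.018]
ft_force: [0.5, 1.4, -0.3]
finger_gap: 0.0522
```

```bash
python3 -c "
from win import *
st();shot('wrist','wrist32')
edge('wrist32')"
```

```text
t 31.12 tcp [ 0.6232 -0.2894  0.0128] fingdir [ 0.229  0.161 -0.96 ] jaw yaw -103.9 q [-0.71  0.49  1.65  0.34  0.96  0.93] F [ 0.5  1.4 -0.3] T [-0.07  0.24 -0.03] gap 0.0522
slip 10.4 xg 0.004 zg 0.0269 lat -0.0018 headfront x 0.0727
window [ 0.6884 -0.3078  0.0229] nose [ 0.9705 -0.2411  0.0034] up [-0.009 -0.021  1.   ]
pitch -0.2 yaw -14.0 roll -12.4
nose edge mid [ 0.6894 -0.3041  0.0054] L/R z 0.0114 -0.0007 centre [ 0.6166 -0.286   0.0051]
edge to target (.688,-.310) units [-0.06 -0.24]
```

View pics/wrist32.png

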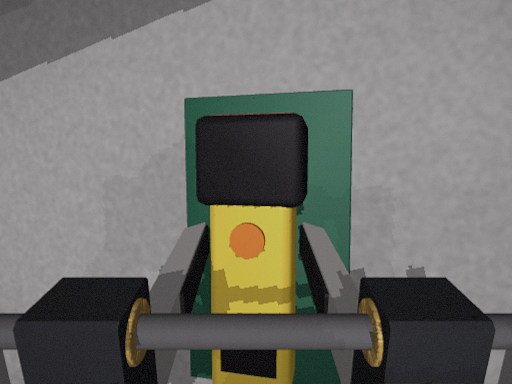

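```bash
cat > pos.py <<'E'
from h import *
def pos(fn,zmin=.03):
    im,W=cloud(fn);hsv=cv2.cvtColor(im,cv2.COLOR_RGB2HSV).astype(int);H,S,V=hsv[...,0],hsv[...,1],hsv[...,2]
    a=np.radians(-13.3);u=np.array([np.cos(a),np.sin(a)]);l=np.array([-u[1],u[0]]);c0=np.array([.615,-.293])
    D=W[...,:2]-c0; X=D@u;Y=D@l
    near=(abs(X)<.1)&(abs(Y)<.06)
    y=near&(H>21)&(H<36)&(S>150)&(V>70)&(W[...,2]>zmin)&(W[...,2]<.045)
    h=near&(V<75)&(W[...,2]>.033)&(W[...,2]<.046)&(X>.02)
    g=near&(H>60)&(H<100)&(S>70)&(W[...,2]<.01)
    pc=lambda m,q:np.round([np.percentile(q[m],1),np.percentile(q[m],99)],4)
    print(fn,'yellow X',pc(y,X),'Y',pc(y,Y),'| head X',pc(h,X),'Y',pc(h,Y),'| mat X',pc(g,X),'Y',pc(g,Y))
    # heading from yellow mid-line
    Xs=X[y];Ys=Y[y];b=[];
    for k in np.arange(-.07,.03,.01):
        k_=(Xs>k)&(Xs<k+.01)
        if k_.sum()>15:b.append((k+.005,(np.percentile(Ys[k_],2)+np.percentile(Ys[k_],98))/2))
    b=np.array(b);
    if len(b)>2:
        p=np.polyfit(b[:,0],b[:,1],1);print('midline rel mat: angle',np.degrees(np.arctan(p[0])).round(2),'offset at centre',p[1].round(4))
if __name__=='__main__':
    import sys
    for f in sys.argv[1:]: pos(f)
E
python3 pos.py wrist32; python3 pos.py wrist6
```

```text
wrist32 yellow X [-0.066   0.0284] Y [-0.0187  0.0235] | head X [0.0297 0.0733] Y [-0.0251  0.0283] | mat X [-0.084   0.0895] Y [-0.0489  0.049 ]
midline rel mat: angle -0.37 offset at centre 0.0021
wrist6 yellow X [-0.0556  0.0296] Y [-0.03    0.0133] | head X [0.023  0.0742] Y [-0.0376  0.0177] | mat X [-0.0846  0.0896] Y [-0.0486  0.0492]
midline rel mat: angle -1.77 offset at centre -0.0087
```

Request:
{"op": "send_rows", "data": {"plan": [[[0,0,0.1,0,60],[0,0,0.15,0,66],[0,0,0.2,0,70],[0,0,0.3,0,70],[0,0,0.6,0,70],[0,0,1,0,70],[0,0,1,0,70],[0,0,1,0,70]]]}}

```text
time: 31.83
tool_pos: [0.6194, -0.2874, 0.1237]
ee_rot: [0.163, 0.763, -0.625, -0.022]
ft_force: [0.7, 0.3, 0.3]
finger_gap: 0.0662
```

Request:
{"op": "send_rows", "data": {"plan": [[[-0.5,0.3,1,0,70],[-1,0.5,1,0,70],[-1,0.5,1,0,70],[-1,0.5,0.5,0,70],[-0.5,0,0,0,70],[0,0,0,0,70]]]}}

```text
time: 32.33
tool_pos: [0.5197, -0.2438, 0.2336]
ee_rot: [0.168, 0.758, -0.63, -0.014]
ft_force: [-0.2, 0.8, 0.4]
finger_gap: 0.0659
```

```bash
python3 -c "
from h import *
st()
for f in('wrist40','side40','scene40'): shot(f[:-2],f)
from fit import *
lid('side40');lid('scene40')
from pos import pos
for f in('wrist40','side40','scene40'):
    try: pos(f)
    except Exception as e: print(f,e)
"; python3 seg.py 40 | grep -E "bronze|red" | head -30 | grep -E "med \[ ?0\.[4-7]"
```

```text
t 32.33 tcp [ 0.5197 -0.2438  0.2336] fingdir [ 0.238  0.15  -0.96 ] jaw yaw -103.8 q [-0.77 -0.04  1.83  0.29  1.29  0.98] F [-0.2  0.8  0.4] T [ 0.    0.3  -0.04] gap 0.0659
side40 950 lid c [0.5051 0.2426 0.1301] n [ 0.0381 -0.7624  0.646 ] angle 130.2763234186114 yaw of n 2.861872573207193 rms 0.0016925901589352997
   y on plane at x=.52, z=.075: 0.19664924648231916
scene40 796 lid c [0.521  0.2493 0.1349] n [ 0.0382 -0.7605  0.6482] angle 130.43882258408811 yaw of n 2.8735365289945882 rms 0.0011376976084161421
   y on plane at x=.52, z=.075: 0.1981458869162498
wrist40 yellow X [-0.0751  0.0285] Y [-0.0186  0.0246] | head X [0.0288 0.0719] Y [-0.0247  0.0296] | mat X [-0.0882  0.0885] Y [-0.0484  0.0494]
midline rel mat: angle -0.74 offset at centre 0.0029
side40 yellow X [-0.0733  0.0282] Y [-0.0196  0.0211] | head X [0.0315 0.0703] Y [-0.0266  0.0257] | mat X [-0.0862  0.0858] Y [-0.0463  0.0411]
midline rel mat: angle 0.55 offset at centre 0.001
scene40 yellow X [-0.0697  0.0296] Y [-0.0144  0.0279] | head X [0.035  0.0737] Y [-0.0207  0.0325] | mat X [-0.0841  0.0753] Y [-0.0
[... 872 characters left out ...]
.float64(19.1)]
scene red [ 24 249] 883 med [ 0.79  -0.631  0.059] z [0.014 0.095] rect [array([ 789.4, -628.9]), array([  7.5, 159.2]), np.float64(0.3)]
side bronze [225 166] 80 med [0.481 0.113 0.054] z [0.024 0.057] rect [array([488.3, 141.9]), array([89.8, 44.4]), np.float64(82.0)]
side bronze [248 217] 769 med [ 0.496 -0.148  0.01 ] z [0.005 0.044] rect [array([ 501.9, -136.6]), array([104.9, 110.6]), np.float64(84.9)]
side red [325 145] 76 med [ 0.73  -0.059  0.187] z [0.13 0.19] rect [array([775.3,  18.1]), array([201.6,  25.7]), np.float64(59.4)]
side red [331 296] 10070 med [ 0.637 -0.606  0.128] z [0.125 0.13 ] rect [array([ 617.9, -627.8]), array([149. , 336.3]), np.float64(89.9)]
```

View pics/side40.png

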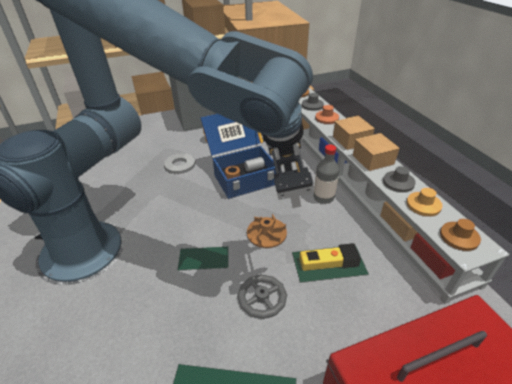

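View pics/scene40.png

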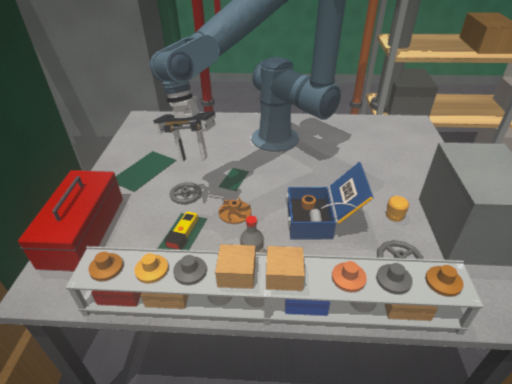

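View pics/wrist40.png

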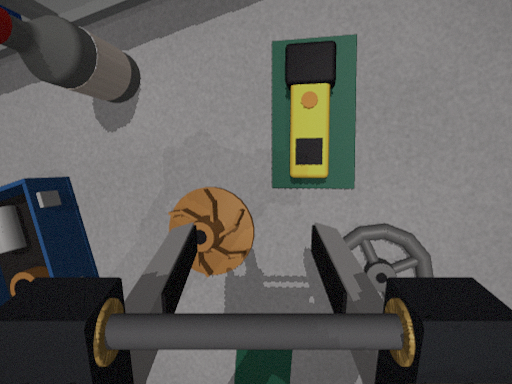

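```bash
python3 -c "
from h import *
st(); print(close_job())"
```

```text
t 32.48 tcp [ 0.5212 -0.244   0.2316] fingdir [ 0.237  0.152 -0.96 ] jaw yaw -103.8 q [-0.77 -0.03  1.83  0.29  1.29  0.99] F [ 0.4 -0.  -0.9] T [-0.06  0.27  0.02] gap 0.0658
the job is handed in; nothing more can be done
None
```

The job is done and handed in at 32.5 s, with the robot touching nothing.

- **Lid:** I pushed it open with the shut fingertips. The last camera fits put it at 130.3° and 130.4°, in line with the yellow arm.
- **Scanner pitch:** The moves can't tilt the tool, so I tipped the scanner nose-down in the grip by pressing its tail on the case's -x rim. That took two presses, at about 13 N or less on the force reading.
- **Scan:** I held the scanner still for about 2.7 s, and the measured tool position did not change. The window was about 97 mm from the label, roughly 1.4° off square, and aimed about 3 mm from the label's middle. The scanner was rolled about 12–16° about its own axis during the hold, because the tool had drifted off vertical.
- **Return:** I pressed the nose down on the mat, then loosened the grip so the scanner settled flat between the fingers, button up. The pressing peaked at about 12–14 N. The tail and then one side dropped a few centimetres at most as it settled.

**Last checks:** The scanner lies flat within about 1° of the mat's direction. The wrist and side cameras put it 1–3 mm off the mat's middle and the scene camera says 6.5 mm; I trusted the first two. The impeller, bottle and grease cup measured where they started. The handwheels and flange look unmoved in the pictures, but I did not measure them.

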